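Soak the bur blocks: load, screw the lid on, agitate

TASK

Put every aluminium bur block that lies on the bench into the soaking jar. Then set the lid on the jar, turn it backward until it drops onto the start of the thread, and screw it forward until it is fully home. With the lid home, and not before, press the agitator's pedal down to its stop, keep it there for two seconds, and let it come back up; leave the other things on the bench where they are.

Things in the scene. Friction and masses are not known exactly. Their poses are not given: they have to be found in the camera images.
- jar_rim (a point): Centre of the open mouth of the white soaking jar, at rim height (158 mm above the table); z up. The jar is round, fixed upright on the grey agitator base; mouth 80 mm inside diameter, 128 mm deep; neck 88 mm, body 100 mm across. The outer thread has three starts; its entry gaps are 120 degrees apart, at yaw angles that are not given: they are found by feel.
- lid_mid (a point): Grey screw lid, upright on the table: 116 mm across its skirt, 57 mm high, 0.13 to 0.21 kg. This point is on its axis, half-way up, on the top face of its panel, 29 mm above its underside; z up. Inside hangs a plug 76 mm across, 24 mm deep below the panel (5 mm thick), bevelled foot, which enters the mouth; three pins in the skirt run on the thread.
- lid_bar (a point): Centre of the lid's straight grip bar: 72 mm long (x), 16 mm thick (y), 28 mm high (z), standing on the panel, so this point is 14 mm above lid_mid. Held loosely between the fingers (a few mm of play), the lid turns with the bar and sinks by its own weight.
- jar_neck (a point): On the jar's axis, 5 mm above the rim: where lid_mid is once the lid is home. Set down, lid_mid is 11 to 19 mm above it, pins on the thread's top (forward turning hits stops), or 6 mm if the pins meet the gaps. Turned backward (counter-clockwise from above, up to 120 degrees) it drops to 6 mm in 30 degree gaps that end at stops: do not force it. Forward (80 to 105 degrees) it sinks to 0 mm at its stop.
- pedal_pad (a point): Middle of the black rubber pad on the steel pedal plate of the agitator base, on its upper surface. The plate is 115 mm long, 64 mm wide, hinged at the end that faces the drive housing; the pad is 85 mm from the hinge, near the raised free end, about 68 mm above the table, and goes down about 21 mm on pressing. Moves with the pedal.
- pedal (a joint): Pedal angle: 0 released (plate tilted up towards its free end), 0.25 rad at its lower stop (plate level). A spring returns it; at the pad it takes about 4 N to start and 8 to 9 N at the stop.
- block0_mid (a point): Aluminium bur block (four alike are named, two or three are present), 60 mm long (x), 20 mm wide (y), 18 mm high (z), six small burs in a groove along its top; lies on the table. The point is its centre, 9 mm up.
- block1_mid (a point): Aluminium bur block (four alike are named, two or three are present), 60 mm long (x), 20 mm wide (y), 18 mm high (z), six small burs in a groove along its top; lies on the table. The point is its centre, 9 mm up.
- block2_mid (a point): Aluminium bur block (four alike are named, two or three are present), 60 mm long (x), 20 mm wide (y), 18 mm high (z), six small burs in a groove along its top; lies on the table. The point is its centre, 9 mm up.
- block3_mid (a point): Aluminium bur block (four alike are named, two or three are present), 60 mm long (x), 20 mm wide (y), 18 mm high (z), six small burs in a groove along its top; lies on the table. The point is its centre, 9 mm up.
- dish_a: Glass dish of loose burs, 80 mm across, 18 mm high; bystander. Origin under its centre.
- dish_b: Glass dish of loose burs, 80 mm across, 18 mm high; bystander. Origin under its centre.
- vial_a: White vial with yellow cap, 36 mm across, 75 mm high; bystander. Origin under its centre.
- vial_b: White vial with yellow cap, 36 mm across, 75 mm high; bystander. Origin under its centre.
- dropper: Small white bottle with red cap, 28 mm across, 70 mm high; bystander. Origin under its centre.
Things that resemble listed ones, but are neither listed nor needed, are in the scene too. Leave any orange, turquoise or yellow look-alike of the part that bears block1_mid alone.

How it is judged:
On the way, in this order (a step that is already met when the one before it is completed fails the run):
1. every bur block is inside the jar (horizontal distance between each of block0_mid, block1_mid, block2_mid, block3_mid and jar_rim below 0.038 m and z of each of block0_mid, block1_mid, block2_mid, block3_mid in the frame of jar_rim below -0.02 m), for 0.2 s.
2. the lid sits level on the jar and has dropped onto the start of its thread (z of lid_mid in the frame of jar_rim below 0.0135 m and horizontal distance between lid_mid and jar_rim below 0.006 m and angle between lid_mid's own z axis and vertical below 0.06 rad), for 0.1 s.
3. the lid is screwed fully home (z of lid_mid in the frame of jar_rim below 0.0066 m and horizontal distance between lid_mid and jar_rim below 0.006 m and angle between lid_mid's own z axis and vertical below 0.06 rad), for 0.2 s.
4. the pedal is held down at its stop for one and a half seconds (all of step 3 and value of joint pedal above 0.225 rad), for 1.5 s.
At the end, for the whole second after the job is handed in: All blocks present are inside the jar (centre within 38 mm of its axis and at least 20 mm below the rim), the lid is level, centred within 6 mm and screwed home (its point at most 6.6 mm above the rim), and the pedal is up again (below 0.04 rad) (all of step 1 and all of step 3 and value of joint pedal below 0.04 rad); the robot touches nothing.
It fails at once if the pedal is pressed while the lid is not screwed on (value of joint pedal above 0.12 rad and not (z of lid_mid in the frame of jar_rim below 0.0085 m and horizontal distance between lid_mid and jar_rim below 0.006 m and angle between lid_mid's own z axis and vertical below 0.06 rad)).
It fails at once if one of the other things on the bench is pushed more than 50 mm away or knocked over (distance of any of dish_a, dish_b, vial_a, vial_b, dropper from where it was at the start of the episode above 0.05 m or angle between any of dish_a, dish_b, vial_a, vial_b, dropper's own z axis and vertical above 0.7 rad).
Of block0, block1, block2, block3 only 2 to 3 are there at a start; the rules pass over those that are not, and their reading is None.
At some moment in a run one of block0, block1, block2, block3, lid may be knocked a few centimetres aside while the robot is not near it.
It also fails if it takes over 210 s, if anything falls off the work surface, if the arm or the gripper's body presses on something with over 40 N, if the wrist force passes 120 N, or if a joint passes its speed limit or range.

ROBOT

A 7-joint arm with a two-finger parallel gripper is mounted at the origin on the work surface. World frame = base frame: x ahead of the robot, y to its left, z up, the work surface at z = 0. Lengths are in m, angles in rad, forces in N, time in s.
With the tool pointing down it reaches from about 0.35 to 0.9 m from the base axis. Payload 19.9 kg.
Tool frame: the origin (TCP) lies at the very end of the fingers, on their centre line; the grasp point (between the pads) lies 19 mm behind it (env.grip_point_offset is the distance from the TCP to the grasp point, in m); z points along the fingers, y is the direction in which the jaws open and shut (so a half turn about z gives the same grasp; the last joint's range is limited). The gripper opens to 85 mm and grips with 20 to 120 N. Pads are 22 mm wide; open, the fingers measure 114 mm over their backs; the gripper's body (76 mm by 85 mm) begins 54 mm behind the grasp point. The pads swing forward as they close: fully open they stand 13 mm farther back than shut.
Start: joints at [1.302, 0.417, -0.01, 1.614, 0.005, 1.111, -0.053], TCP at [0.141, -0.609, 0.231] pointing down, gripper open.
Joint ranges: [-2.81, 2.81], [-0.39, 2.02], [-1.27, 1.25], [0.06, 2.57], [-1.19, 4.33], [0.19, 2], [-2.82, 2.82]. Speed limits (rad/s): [1.89, 1.89, 2.39, 2.39, 3.01, 3.01, 3.01].

INTERFACE

Orientations are given as a 3x3 rotation matrix whose columns are the frame's x, y, z axes.
In Python, from plant import env, cams gives the robot as it stands.
- The arm moves only by the tool servo_tool, never from a script. Its argument "steps" is a list that holds one entry, the list of rows, each a list of 5 numbers: the shift along the world's x, y, z in mm, then the turn about the world's z in rad, then the opening, from 0 (shut) to 1 (fully open). In form: [[[tx, ty, tz, yaw, fingers], ...]]. A call has 1 to 8 rows; each row is the pose to reach, as a shift and turn from the pose commanded when the call began; what a row does not reach only later rows make up. A row lasts 1/8 s, in which the tool goes at most 62.5 mm and 10.7 degrees, less where a joint would pass 70% of its speed; a pose out of reach is approached as far as the arm can. A call with a gripper value outside its range is refused whole. The fingers move at their own pace and stop on an object; the grip force is fixed at half the most. Time passes only in rows, so rows that repeat a pose let the fingers close. It gives the time, the measured TCP pose, the force and the opening at its end, in the units of the state.
- env.get_obs(): the state, without advancing time (a new reading comes with each control period).
- cams.grab_frame(name): name is "scene" or "top" or "wrist"; returns a dict with "frame" (420x560x3 uint8, red, green, blue), "range_z" (420x560 float32, m along the optical axis (not along the pixel's ray), 0 where there is no reading), "fx", "fy", "cx", "cy" (pixels), "D" ([k1, k2, p1, p2, k3] as OpenCV has them; the pictures are not rectified), "T" (4x4, takes a point from camera to world coordinates). Camera axes: x right, y down, z forward; pixel columns grow to the right and rows downward; lengths in m; the calibration is good to about 2 mm. A picture is of the moment at which its call begins.
- env.close_job(): hands the job in, once; it reports no verdict.
The state is a dict: "time_s": time; "joint_pos": joint angles; "qvel": joint speeds; "joint_torque": joint torques, N m; "tcp_pos": TCP position; "tcp_rot": TCP orientation; "contact_force": force on the tool from outside, world axes, zero at the start; "ft_torque": the same for the moment, N m; "finger_gap": finger opening in m.
Only numpy, scipy, OpenCV 4.12 (cv2) and the standard library are available. Lean on these libraries where they do the work, as an engineer would, in place of code of your own. Each camera call takes 0.05 s, during which the arm holds its last target.

## Working session

There is one attempt and no reset: what is moved stays moved. The work goes in short steps, Python scripts to look and compute and a tool call to move; the robot and the scene stay as the last step left them, time stands still between calls to the robot, and variables do not carry over. Pictures are saved under pics/ and viewed, and the job is handed in when it is done.

Besides the shell and the picture viewer there is one more tool, called after ">>>" as a command line: name --argument value ..., lists and objects as JSON in quotes. servo_tool: Moves the arm, as the interface text tells. Its arguments: {"type":"object","properties":{"steps":{"type":"array","items":{"type":"array","items":{"type":"array","items":{"type":"number"}}}}},"required":["steps"]}

```bash
ls; mkdir -p pics; cat > h.py <<'E'
import numpy as np, cv2
from plant import env, cams
def grab(n,fn=None):
    f=cams.grab_frame(n)
    if fn: cv2.imwrite('pics/'+fn,f['frame'][:,:,::-1])
    return f
def K(f): return np.array([[f['fx'],0,f['cx']],[0,f['fy'],f['cy']],[0,0,1.]])
def cloud(f):
    h,w=f['range_z'].shape
    u,v=np.meshgrid(np.arange(w),np.arange(h))
    p=cv2.undistortPoints(np.stack([u,v],-1).reshape(-1,1,2).astype(np.float64),K(f),np.array(f['D'])).reshape(h,w,2)
    z=f['range_z'].astype(float)
    P=np.stack([p[...,0]*z,p[...,1]*z,z],-1)
    T=np.array(f['T'])
    W=P@T[:3,:3].T+T[:3,3]
    W[z<=0]=np.nan
    return W
E
python3 - <<'E'
from h import *
o=env.get_obs()
print({k:np.round(v,3) for k,v in o.items()}, env.grip_point_offset)
for n in ['scene','top','wrist']:
    f=grab(n,n+'0.png'); print(n,np.round(f['T'],3).tolist(),f['fx'],f['D'])
    np.savez('/tmp/'+n+'0.npz',W=cloud(f),im=f['frame'])
E
```

```text
pics
{'time_s': np.float64(0.0), 'joint_pos': array([ 1.303,  0.418, -0.01 ,  1.614,  0.005,  1.111, -0.053]), 'qvel': array([ 0.002,  0.   , -0.001, -0.   , -0.001, -0.   , -0.   ]), 'joint_torque': array([-0.0000e+00, -8.6445e+01,  6.7900e-01, -4.3490e+01,  1.9000e-02,
        7.0000e-03,  0.0000e+00]), 'tcp_pos': array([ 0.14 , -0.609,  0.231]), 'tcp_rot': array([[ 0.974,  0.225, -0.   ],
       [ 0.225, -0.974,  0.001],
       [-0.   , -0.001, -1.   ]]), 'contact_force': array([ 0.011, -0.137, -0.672]), 'ft_torque': array([-0.003,  0.045, -0.022]), 'finger_gap': np.float64(0.085)} 0.0187
scene [[-0.745, 0.437, -0.505, 1.0], [0.668, 0.474, -0.574, 0.538], [-0.011, -0.764, -0.645, 0.751], [0.0, 0.0, 0.0, 1.0]] 402.66091355844594 [-0.03675517  0.          0.          0.          0.        ]
top [[0.023, -0.997, 0.072, 0.413], [-1.0, -0.024, -0.014, -0.03], [0.015, -0.072, -0.997, 1.247], [0.0, 0.0, 0.0, 1.0]] 465.0966152651816 [-0.07763583  0.          0.          0.          0.        ]
wrist [[0.225, -0.936, -0.271, 0.209], [-0.974, -0.216, -0.061, -0.592], [-0.002, 0.278, -0.961, 0.374], [0.0, 0.0, 0.0, 1.0]] 367.7467927857094 [-0.01444943  0.          0.          0.          0.        ]
```

View pics/top0.png

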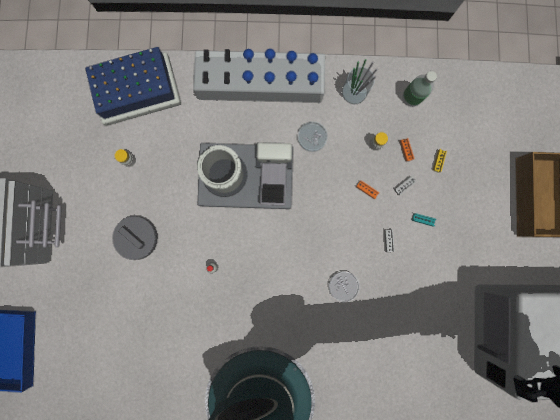

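View pics/scene0.png

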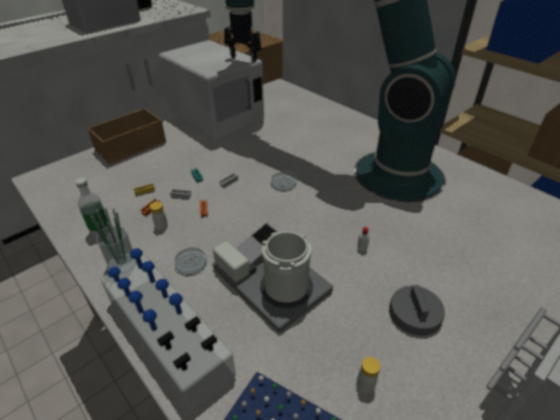

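View pics/wrist0.png

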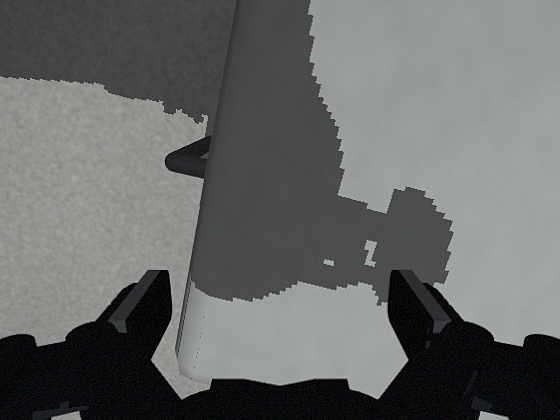

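```bash
python3 - <<'E'
from h import *
d=np.load('/tmp/top0.npz'); W=d['W']; im=d['im']
def c(u,v,n=''): print(n,(u,v),np.round(W[v,u],3))
for n,u,v in [('b',404,185),('b',389,240),('or',407,150),('or2',367,189),('ye',440,160),('tu',423,219),('lidbar',133,237),('pad',272,193),('house',274,152),('dish',312,137),('dish',343,286),('vial',124,157),('vial',380,139),('drop',211,267),('table',300,240),('microw',500,300),('bottle',418,90)]: c(u,v,n)
# jar rim
z=W[...,2]
sub=np.zeros(z.shape,bool); sub[135:205,190:250]=1
m=sub&(z>0.15)&(z<0.17)
P=W[m][:,:2]
A=np.c_[2*P,np.ones(len(P))]; s=np.linalg.lstsq(A,(P**2).sum(1),rcond=None)[0]
print('rim circ',s[:2],np.sqrt(s[2]+s[0]**2+s[1]**2),P.min(0),P.max(0),np.nanmedian(W[m][:,2]))
crop=im[120:270,320:470]; cv2.imwrite('pics/crop0.png',cv2.resize(crop,(600,600),interpolation=cv2.INTER_CUBIC)[:,:,::-1])
crop=im[120:270,100:300]; cv2.imwrite('pics/crop1.png',cv2.resize(crop,(800,600),interpolation=cv2.INTER_CUBIC)[:,:,::-1])
E
```

```text
b (404, 185) [nan nan nan]
b (389, 240) [ 0.431 -0.337  0.01 ]
or (407, 150) [ 0.677 -0.386  0.01 ]
or2 (367, 189) [ 0.566 -0.276  0.014]
ye (440, 160) [ 0.651 -0.476  0.014]
tu (423, 219) [ 0.489 -0.427  0.019]
lidbar (133, 237) [0.423 0.332 0.055]
pad (272, 193) [ 0.543 -0.022  0.068]
house (274, 152) [ 0.648 -0.024  0.074]
dish (312, 137) [ 0.706 -0.126  0.002]
dish (343, 286) [ 0.306 -0.216  0.009]
vial (124, 157) [0.626 0.36  0.073]
vial (380, 139) [ 0.689 -0.296  0.078]
drop (211, 267) [0.352 0.127 0.069]
table (300, 240) [ 0.426 -0.099  0.001]
microw (500, 300) [ 0.292 -0.569  0.162]
bottle (418, 90) [ 0.811 -0.386  0.111]
rim circ [0.59501833 0.10519018] 0.04531107275817091 [0.54403073 0.05474567] [0.64608996 0.15564158] 0.1552170294589924
```

View pics/crop0.png

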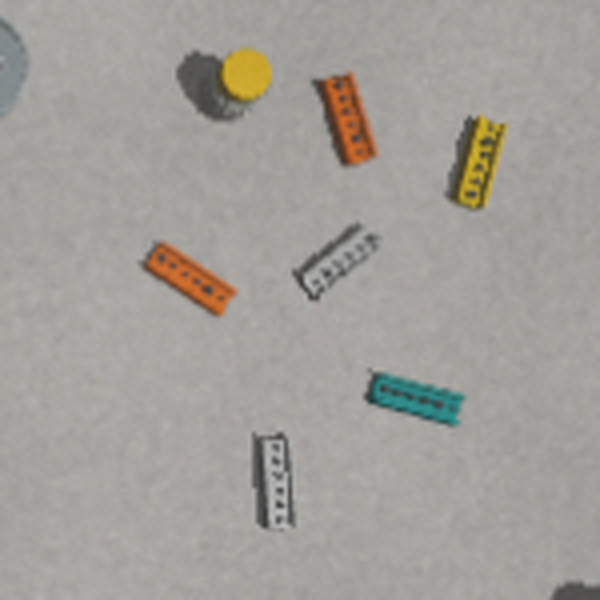

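View pics/crop1.png

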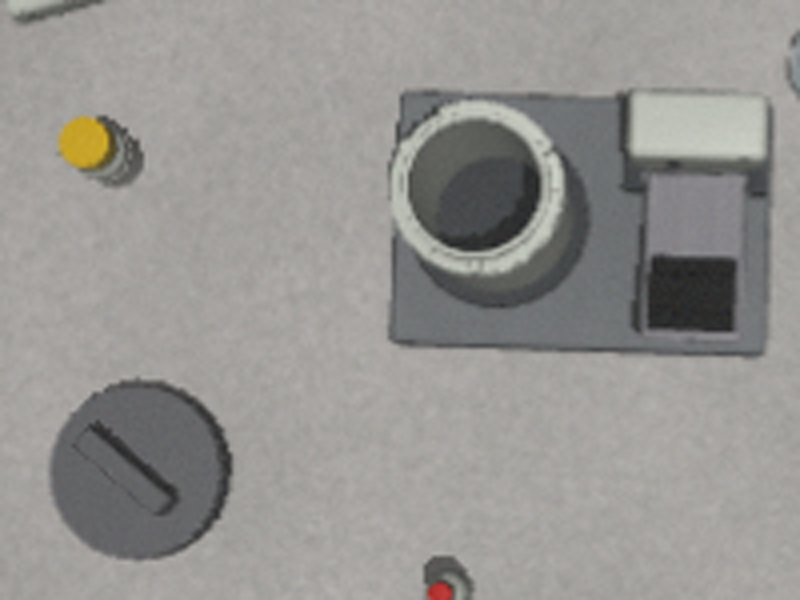

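```bash
cat >> h.py <<'E'
def ray(f,u,v,z):
    p=cv2.undistortPoints(np.array([[[u,v]]],float),K(f),np.array(f['D'])).ravel()
    T=np.array(f['T']); d=T[:3,:3]@[p[0],p[1],1]; s=(z-T[2,3])/d[2]
    return T[:3,3]+s*d
def st():
    o=env.get_obs(); R=o['tcp_rot']
    print('t %.2f'%o['time_s'],'tcp',np.round(o['tcp_pos'],4),'yaw %.3f'%np.arctan2(R[1,0],R[0,0]),'tilt %.3f'%np.arccos(min(1,-R[2,2])),'F',np.round(o['contact_force'],1),'M',np.round(o['ft_torque'],2),'gap %.4f'%o['finger_gap'],'q',np.round(o['joint_pos'],2))
E
python3 - <<'E'
from h import *
f=grab('top','top1.png')
cz=lambda a,b,x0:(x0+a/4,120+b/4)
for n,pts,x0,z in [('B',[(259,436),(282,434),(293,526),(270,529)],320,.018),('A',[(296,272),(312,298),(379,238),(360,225)],320,.018),('bar',[(75,438),(95,424),(178,494),(160,514)],100,.057),('lid',[(50,470),(230,470),(140,380),(140,560)],100,.029),
 ('pad',[(650,255),(737,255),(735,332),(650,330)],100,.066),('pedal',[(650,172),(743,175),(738,335),(650,332)],100,.05),('jarmouthL/R/T/B',[(409,183),(541,187),(475,122),(473,251)],100,.158),('jarouter',[(391,183),(565,187),(478,99),(476,275)],100,.158)]:
    P=np.array([ray(f,*cz(a,b,x0),z)[:2] for a,b in pts]); c=P.mean(0)
    print(n,np.round(c,4),np.round(P,3).tolist(),'ext',np.round(np.linalg.norm(P[0]-P[1]),3),np.round(np.linalg.norm(P[1]-P[2]),3),'ang',np.round(np.arctan2(*(P[1]-P[2])[::-1]),3))
E
```

```text
B [ 0.43   -0.3352] [[0.46, -0.324], [0.462, -0.339], [0.401, -0.347], [0.398, -0.331]] ext 0.016 0.061 ang 0.129
A [ 0.5804 -0.3757] [[0.57, -0.348], [0.553, -0.359], [0.595, -0.405], [0.603, -0.392]] ext 0.02 0.062 ang 2.312
bar [0.4228 0.3353] [[0.441, 0.37], [0.45, 0.357], [0.407, 0.301], [0.394, 0.313]] ext 0.016 0.071 ang 0.909
lid [0.4217 0.3352] [[0.42, 0.395], [0.423, 0.276], [0.481, 0.338], [0.363, 0.333]] ext 0.119 0.085 ang -2.318
pad [ 0.5428 -0.0249] [[0.566, 0.003], [0.568, -0.052], [0.518, -0.052], [0.518, 0.002]] ext 0.056 0.049 ang -0.003
pedal [ 0.5704 -0.0257] [[0.623, 0.005], [0.622, -0.055], [0.518, -0.055], [0.519, 0.002]] ext 0.06 0.105 ang -0.009
jarmouthL/R/T/B [0.5933 0.1053] [[0.594, 0.144], [0.593, 0.066], [0.631, 0.106], [0.554, 0.105]] ext 0.078 0.055 ang -2.326
jarouter [0.5933 0.1036] [[0.594, 0.155], [0.594, 0.052], [0.645, 0.105], [0.54, 0.103]] ext 0.103 0.074 ang -2.34
```

>>> servo_tool --steps '[[[30,30,0,0,1],[75,72,0,0,1],[120,115,0,0,1],[165,155,0,0,1],[205,195,0,0,1],[230,230,0,0,1],[230,260,0,-0.1,1],[230,260,0,-0.1,1]]]'

```text
time_s: 1.2
tcp_pos: [0.371, -0.3471, 0.2314]
tcp_rot: [[0.992, 0.128, -0.0], [0.128, -0.992, 0.0], [-0.0, -0.0, -1.0]]
contact_force: [0.8, -0.1, -0.0]
finger_gap: 0.0857
```

```bash
python3 - <<'E'
from h import *
f=grab('wrist','w1.png'); st(); np.savez('/tmp/w1.npz',W=cloud(f))
E
```

```text
t 1.25 tcp [ 0.3707 -0.3486  0.2314] yaw 0.129 tilt 0.000 F [ 0.1 -0.6  0.7] M [-0.03 -0.02  0.01] gap 0.0856 q [ 0.84  0.21 -0.17  1.89  0.04  1.04 -0.79]
```

View pics/w1.png

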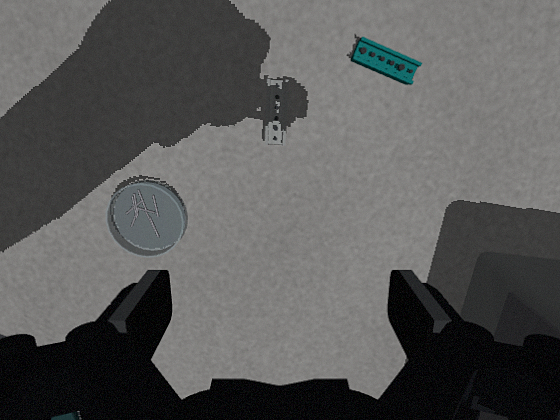

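```bash
python3 - <<'E'
from h import *
f=grab('wrist')
P=np.array([ray(f,*p,.018)[:2] for p in [(266,81),(285,81),(284,145),(265,145)]])
print(P.round(4),P.mean(0).round(4),np.arctan2(*(P[1]-P[2])[::-1]))
E
```

```text
[[ 0.4584 -0.324 ]
 [ 0.4606 -0.3413]
 [ 0.4028 -0.3481]
 [ 0.4004 -0.33  ]] [ 0.4306 -0.3358] 0.1162097392673058
```

>>> servo_tool --steps '[[[40,13,-40,-0.01,0.6],[60,13,-90,-0.01,0.6],[60,13,-140,-0.01,0.6],[60,13,-185,-0.01,0.6],[60,13,-210,-0.01,0.6],[60,13,-225,-0.01,0.6],[60,13,-227,-0.01,0.6],[60,13,-227,-0.01,0]]]'

```text
time_s: 2.3
tcp_pos: [0.4309, -0.3365, 0.005]
tcp_rot: [[0.993, 0.116, 0.001], [0.116, -0.993, -0.001], [0.001, 0.001, -1.0]]
contact_force: [-0.2, 0.5, 0.7]
finger_gap: 0.0344
```

>>> servo_tool --steps '[[[0,0,0,0,0],[0,0,0,0,0],[0,0,0,0,0],[0,0,0,0,0],[0,0,40,0,0],[0,0,100,0,0],[0,0,150,0,0],[0,0,150,0,0]]]'

```text
time_s: 3.3
tcp_pos: [0.4322, -0.3373, 0.1589]
tcp_rot: [[0.993, 0.116, 0.006], [0.116, -0.993, -0.005], [0.005, 0.005, -1.0]]
contact_force: [0.7, 0.6, -1.6]
finger_gap: 0.0182
```

```bash
python3 - <<'E'
from h import *
f=grab('wrist','w2.png'); st()
E
```

```text
t 3.35 tcp [ 0.4312 -0.3366  0.1565] yaw 0.117 tilt 0.004 F [ 0.3  0.1 -2.5] M [0.02 0.01 0.02] gap 0.0188 q [ 0.76  0.37 -0.19  1.88  0.09  0.9  -0.92]
```

View pics/w2.png

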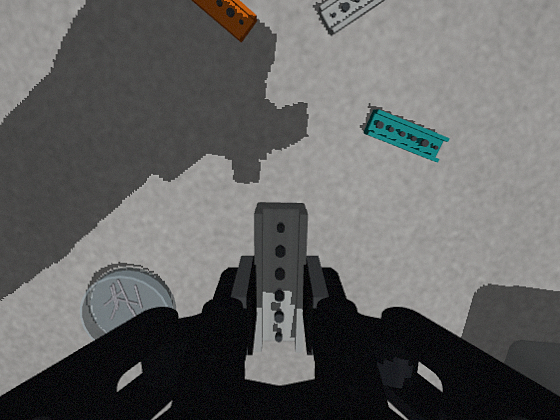

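>>> servo_tool --steps '[[[10,25,45,0,0],[30,75,85,0,0],[52,135,90,0,0],[74,195,90,0,0],[96,255,90,0,0],[118,315,90,0,0],[140,375,90,0,0],[155,420,90,0,0]]]'

```text
time_s: 4.35
tcp_pos: [0.5856, 0.086, 0.2433]
tcp_rot: [[0.993, 0.117, -0.001], [0.117, -0.993, -0.0], [-0.001, -0.0, -1.0]]
contact_force: [0.2, -0.7, 0.0]
finger_gap: 0.0188
```

```bash
python3 - <<'E'
from h import *
st()
E
```

```text
t 4.35 tcp [0.5856 0.086  0.2433] yaw 0.117 tilt 0.001 F [ 0.2 -0.7  0. ] M [-0.07 -0.01 -0.02] gap 0.0188 q [ 0.13  0.38 -0.42  1.67  0.17  1.13 -1.79]
```

>>> servo_tool --steps '[[[8,20,0,0,0],[8,20,-10,0,0],[8,20,-40,0,0],[8,20,-70,0,0],[8,20,-100,0,0],[8,20,-115,0,0],[8,20,-115,0,0],[8,20,-115,0,0.45]]]'

```text
time_s: 5.35
tcp_pos: [0.5941, 0.1038, 0.1303]
tcp_rot: [[0.993, 0.116, 0.001], [0.116, -0.993, 0.0], [0.001, -0.0, -1.0]]
contact_force: [-0.5, 0.0, 0.9]
finger_gap: 0.0354
```

>>> servo_tool --steps '[[[0,0,0,0,0.45],[0,0,0,0,0.45],[0,0,0,0,0.45],[0,0,40,0,0.45],[0,0,90,0,0.45],[0,0,120,0,0.45],[-10,-40,120,-0.1,0.6],[-10,-90,120,-0.25,0.6]]]'

```text
time_s: 6.35
tcp_pos: [0.5831, 0.0139, 0.2499]
tcp_rot: [[0.991, -0.135, 0.001], [-0.135, -0.991, 0.0], [0.001, -0.0, -1.0]]
contact_force: [1.1, -0.1, 0.0]
finger_gap: 0.0512
```

```bash
python3 - <<'E'
from h import *
f=grab('top','top2.png');st()
cv2.imwrite('pics/c2.png',cv2.resize(f['frame'][110:280,100:460],(800,378),interpolation=cv2.INTER_CUBIC)[:,:,::-1])
E
```

```text
t 6.40 tcp [0.5834 0.0054 0.2495] yaw -0.152 tilt 0.003 F [  1.5 -10.   -0. ] M [-0.45 -0.02 -0.04] gap 0.0512 q [ 0.21  0.35 -0.35  1.69  0.13  1.13 -1.9 ]
```

View pics/c2.png

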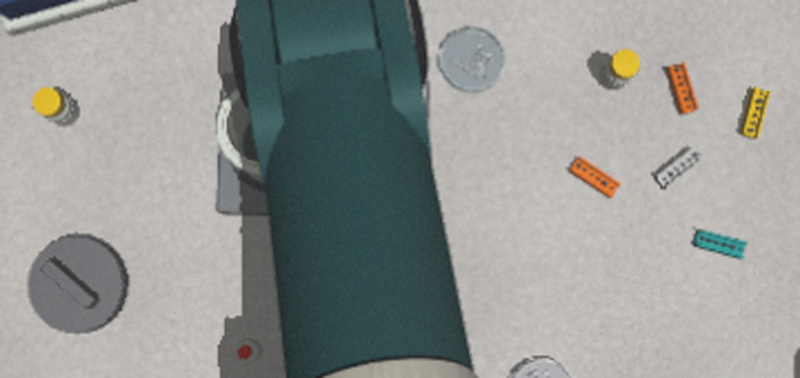

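>>> servo_tool --steps '[[[-6,-50,0,-0.1,0.6],[-12,-105,0,-0.2,0.6],[-20,-160,0,-0.3,0.6],[-28,-215,0,-0.4,0.6],[-36,-270,0,-0.55,0.6],[-44,-320,-20,-0.7,0.6],[-44,-346,-40,-0.7,0.6],[-44,-346,-40,-0.7,0.6]]]'

```text
time_s: 7.4
tcp_pos: [0.5383, -0.3335, 0.2075]
tcp_rot: [[0.671, -0.742, -0.003], [-0.742, -0.671, 0.001], [-0.002, 0.001, -1.0]]
contact_force: [-0.5, 1.0, -0.3]
finger_gap: 0.0513
```

```bash
python3 - <<'E'
from h import *
f=grab('wrist','w3.png'); st(); g=grab('top','top3.png'); grab('scene','s3.png')
E
```

```text
t 7.45 tcp [ 0.5393 -0.332   0.2086] yaw -0.834 tilt 0.001 F [0.3 0.8 0.8] M [ 0.01 -0.04 -0.02] gap 0.0511 q [ 0.57  0.46 -0.09  1.61  0.04  1.08 -1.94]
```

View pics/w3.png

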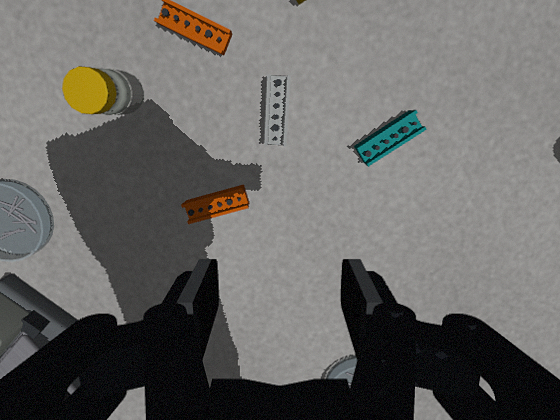

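View pics/s3.png

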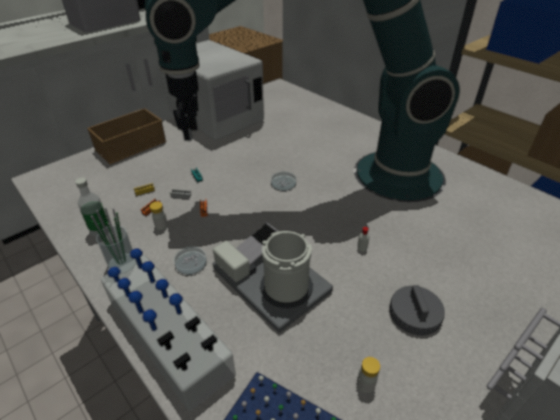

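```bash
python3 - <<'E'
from h import *
f=grab('wrist')
cv2.imwrite('pics/w3c.png',cv2.resize(f['frame'][60:160,230:330],(600,600),interpolation=cv2.INTER_NEAREST)[:,:,::-1])
P=np.array([ray(f,*p,.018)[:2] for p in [(267,76),(287,76),(284,145),(265,145)]])
print(P.round(4),P.mean(0).round(4),np.arctan2(*(P[1]-P[2])[::-1]),np.arctan2(*(P[0]-P[3])[::-1]))
E
```

```text
[[ 0.6107 -0.3915]
 [ 0.598  -0.403 ]
 [ 0.5601 -0.358 ]
 [ 0.5728 -0.3464]] [ 0.5854 -0.3747] -0.8720437274675464 -0.871422503843395
```

View pics/w3c.png

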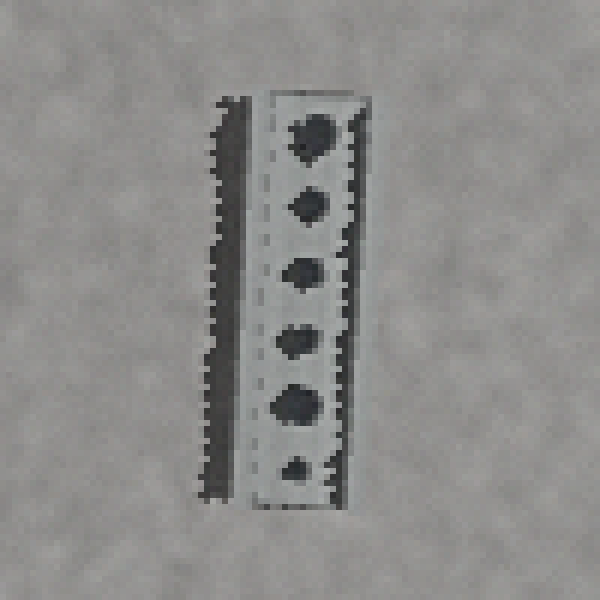

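View pics/top3.png

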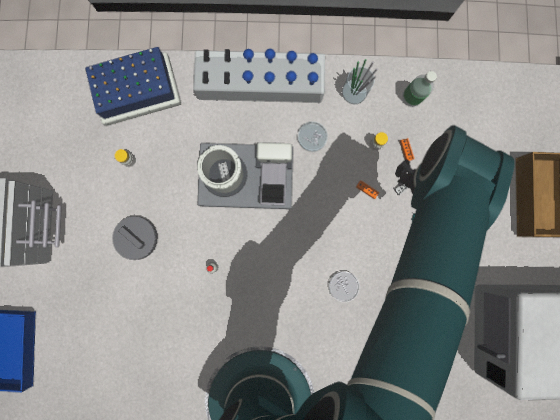

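```bash
python3 - <<'E'
from h import *
f=grab('wrist')
P=np.array([ray(f,*p,.018)[:2] for p in [(271.7,75.5),(293.8,75.5),(289.5,143.8),(269.2,143.8)]])
print(P.round(4),P.mean(0).round(4),np.arctan2(*(P[1]-P[2])[::-1]),np.arctan2(*(P[0]-P[3])[::-1]));st()
E
```

```text
[[ 0.6082 -0.3945]
 [ 0.5941 -0.4073]
 [ 0.5573 -0.3621]
 [ 0.5709 -0.3497]] [ 0.5826 -0.3784] -0.8874499534866584 -0.875810319446286
t 7.65 tcp [ 0.5402 -0.3309  0.2101] yaw -0.831 tilt 0.001 F [1.2 0.3 0.1] M [ 0.   -0.04 -0.  ] gap 0.0511 q [ 0.57  0.45 -0.09  1.61  0.04  1.08 -1.94]
```

>>> servo_tool --steps '[[[30,-30,-40,-0.04,0.6],[42,-46,-85,-0.04,0.6],[42,-46,-130,-0.04,0.6],[42,-46,-170,-0.04,0.6],[42,-46,-195,-0.04,0.6],[42,-46,-204,-0.04,0.6],[42,-46,-205,-0.04,0.6],[42,-46,-205,-0.04,0]]]'

```text
time_s: 8.65
tcp_pos: [0.5823, -0.3782, 0.0057]
tcp_rot: [[0.643, -0.766, 0.002], [-0.766, -0.643, -0.001], [0.002, -0.001, -1.0]]
contact_force: [-0.4, -0.2, 0.3]
finger_gap: 0.0341
```

>>> servo_tool --steps '[[[0,0,0,0,0],[0,0,0,0,0],[0,0,0,0,0],[0,0,0,0,0],[0,0,40,0,0],[0,0,100,0,0],[0,0,160,0,0],[0,0,220,0,0]]]'

```text
time_s: 9.65
tcp_pos: [0.5814, -0.3779, 0.2272]
tcp_rot: [[0.642, -0.766, 0.001], [-0.766, -0.642, -0.0], [0.001, -0.0, -1.0]]
contact_force: [0.3, -0.9, -0.4]
finger_gap: 0.0187
```

```bash
python3 - <<'E'
from h import *
f=grab('wrist','w4.png'); st()
E
```

```text
t 9.70 tcp [ 0.5838 -0.3793  0.2361] yaw -0.873 tilt 0.011 F [ 1.8 -1.   8.2] M [-0.05 -0.12 -0.04] gap 0.0182 q [ 0.58  0.54 -0.07  1.42  0.04  1.18 -1.94]
```

View pics/w4.png

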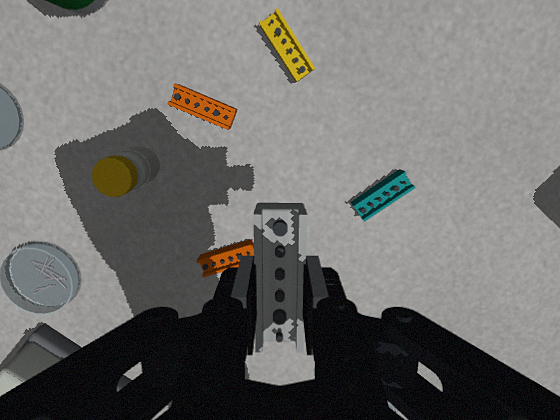

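>>> servo_tool --steps '[[[0,40,20,0.1,0],[2,100,22,0.25,0],[4,160,22,0.4,0],[6,220,22,0.55,0],[8,280,22,0.7,0],[10,340,22,0.8,0],[11,400,22,0.9,0],[11,455,22,0.9,0]]]'

```text
time_s: 10.7
tcp_pos: [0.5923, 0.0791, 0.2469]
tcp_rot: [[1.0, 0.029, 0.001], [0.029, -1.0, 0.0], [0.001, -0.0, -1.0]]
contact_force: [1.7, 0.1, -0.7]
finger_gap: 0.0182
```

>>> servo_tool --steps '[[[0,27,0,0,0],[0,27,0,0,0],[0,27,-30,0,0],[0,27,-70,0,0],[0,27,-100,0,0],[0,27,-110,0,0],[0,27,-110,0,0],[0,27,-110,0,0.45]]]'

```text
time_s: 11.7
tcp_pos: [0.5933, 0.104, 0.1377]
tcp_rot: [[1.0, 0.026, 0.002], [0.026, -1.0, 0.0], [0.002, -0.0, -1.0]]
contact_force: [0.6, -0.2, 0.3]
finger_gap: 0.0351
```

>>> servo_tool --steps '[[[0,0,0,0,0.45],[0,0,0,0,0.45],[0,0,0,0,0.45],[0,0,40,0,0.45],[0,0,90,0,0.45],[-30,40,115,0,0.6],[-60,90,115,0.1,0.6],[-80,130,115,0.25,0.6]]]'

```text
time_s: 12.7
tcp_pos: [0.5112, 0.2359, 0.252]
tcp_rot: [[0.961, 0.278, 0.001], [0.278, -0.961, 0.0], [0.001, 0.0, -1.0]]
contact_force: [0.7, -0.4, 0.2]
finger_gap: 0.0511
```

```bash
python3 - <<'E'
from h import *
f=grab('wrist','w5.png'); st(); g=grab('top','top5.png')
E
```

```text
t 12.75 tcp [0.5083 0.2413 0.2521] yaw 0.297 tilt 0.002 F [-4.8  6.2 -0.4] M [ 0.38  0.21 -0.02] gap 0.0512 q [-0.07  0.33 -0.53  1.73  0.18  1.13 -1.93]
```

View pics/top5.png

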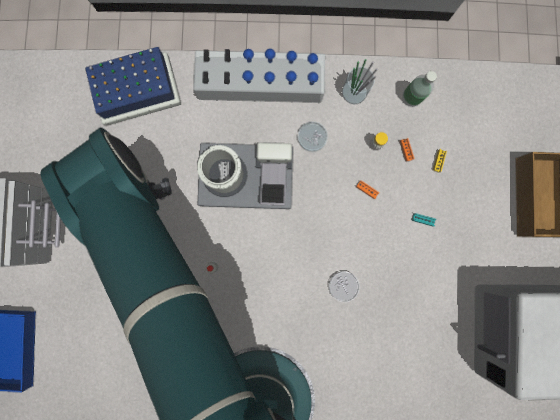

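View pics/w5.png

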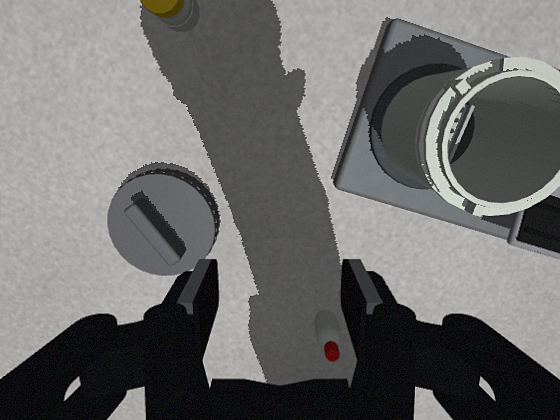

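>>> servo_tool --steps '[[[-30,10,0,0.12,0.6],[-70,25,0,0.28,0.6],[-110,40,0,0.44,0.6],[-130,45,0,0.58,0.6],[-130,45,0,0.62,0.6],[-130,45,0,0.62,0.6]]]'

```text
time_s: 13.55
tcp_pos: [0.3828, 0.2788, 0.2514]
tcp_rot: [[0.625, 0.781, 0.0], [0.781, -0.625, 0.0], [0.0, 0.0, -1.0]]
contact_force: [-0.6, 0.2, 0.2]
finger_gap: 0.0511
```

```bash
python3 - <<'E'
from h import *
f=grab('wrist','w6.png'); st(); np.savez('/tmp/w6.npz',W=cloud(f))
cv2.imwrite('pics/w6c.png',cv2.resize(f['frame'][30:230,180:380],(600,600),interpolation=cv2.INTER_NEAREST)[:,:,::-1])
E
```

```text
t 13.60 tcp [0.3828 0.2788 0.2513] yaw 0.895 tilt 0.000 F [ 0.3  0.2 -0.6] M [ 0.    0.01 -0.03] gap 0.0513 q [-0.06  0.17 -0.7   1.94  0.13  1.08 -1.49]
```

View pics/w6.png

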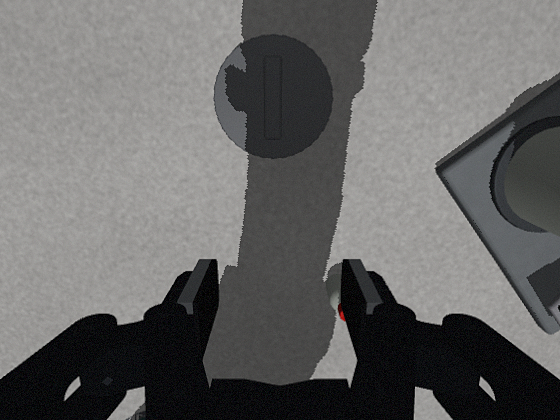

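View pics/w6c.png

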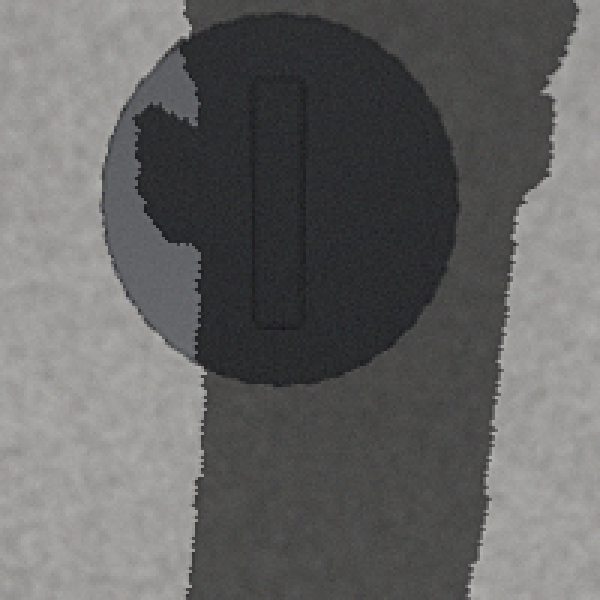

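```bash
python3 - <<'E'
from h import *
f=grab('wrist')
g=lambda a,b:(180+a/3,30+b/3)
P=np.array([ray(f,*g(*p),.057)[:2] for p in [(250,76),(304,76),(303,324),(254,324)]])
print(P.round(4),P.mean(0).round(4),np.arctan2(*(P[1]-P[2])[::-1]),np.arctan2(*(P[0]-P[3])[::-1]),np.linalg.norm(P[1]-P[2]),np.linalg.norm(P[1]-P[0]))
P=np.array([ray(f,*g(*p),.029)[:2] for p in [(102,205),(459,205),(280,13),(280,385)]]); print(P.round(4),P[:2].mean(0),P[2:].mean(0))
E
```

```text
[[0.4409 0.3739]
 [0.4529 0.3643]
 [0.4092 0.3101]
 [0.3977 0.3194]] [0.4252 0.3419] 0.8919451198184616 0.9004309565775015 0.06963756282293924 0.015358117792164972
[[0.3812 0.3771]
 [0.4696 0.3062]
 [0.4605 0.3853]
 [0.3893 0.2973]] [0.42542665 0.34167043] [0.42491144 0.34127672]
```

>>> servo_tool --steps '[[[30,40,-20,0,0.6],[42,62,-60,0,0.6],[42,62,-110,0,0.6],[42,62,-160,0,0.6],[42,62,-200,0,0.6],[42,62,-216,0,0.6],[42,62,-218,0,0.6],[42,62,-218,0,0.6]]]'

```text
time_s: 14.65
tcp_pos: [0.4252, 0.3415, 0.0345]
tcp_rot: [[0.624, 0.781, 0.001], [0.781, -0.624, 0.001], [0.002, 0.0, -1.0]]
contact_force: [-0.1, 0.3, -0.2]
finger_gap: 0.0513
```

>>> servo_tool --steps '[[[0,0,0,0,0],[0,0,0,0,0],[0,0,0,0,0],[0,0,0,0,0],[0,0,20,0,0],[0,0,70,0,0],[0,0,120,0,0],[0,0,170,0,0]]]'

```text
time_s: 15.65
tcp_pos: [0.4241, 0.341, 0.2061]
tcp_rot: [[0.624, 0.782, 0.0], [0.782, -0.624, 0.0], [0.001, 0.0, -1.0]]
contact_force: [0.4, -0.6, -1.2]
finger_gap: 0.0146
```

```bash
python3 - <<'E'
from h import *
f=grab('wrist','w7.png'); st(); grab('top','top7.png');grab('scene','s7.png')
E
```

```text
t 15.70 tcp [0.4256 0.343  0.2122] yaw 0.898 tilt 0.008 F [3.5 4.4 7.8] M [ 0.32 -0.31  0.03] gap 0.0145 q [-0.17  0.37 -0.7   1.82  0.27  1.04 -1.64]
```

View pics/w7.png

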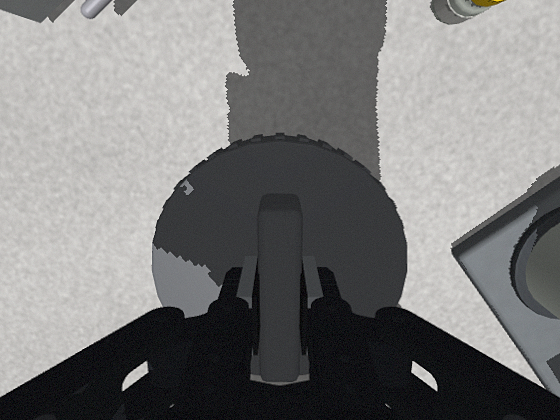

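View pics/s7.png

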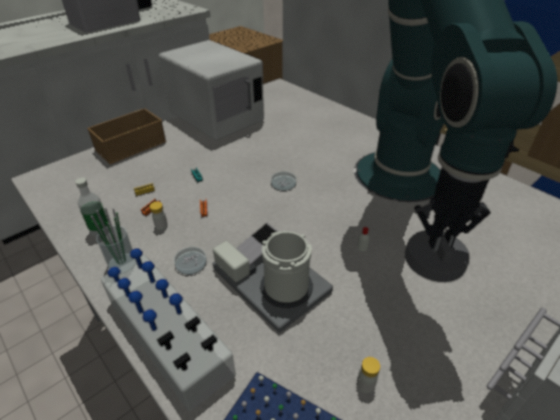

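```bash
python3 - <<'E'
from h import *
f=grab('wrist','w8.png'); o=env.get_obs(); st(); p=o['tcp_pos'];R=o['tcp_rot']
im=f['frame']
cv2.imwrite('pics/w8c.png',cv2.resize(im[120:400,130:430],(800,747),interpolation=cv2.INTER_CUBIC)[:600,:,::-1])
np.savez('/tmp/w8.npz',T=f['T'],p=p,R=R)
# local frame points
def loc(u,v,z): return R.T@(ray(f,u,v,p[2]+z)-p)
for n,u,v,z in [('panL',152,258,-.0055),('panR',407,258,-.0055),('panT',280,143,-.0055),('barfarL',258,195,.0225),('barfarR',302,195,.0225),('barnearL',250,377,.0225),('barnearR',308,377,.0225)]: print(n,loc(u,v,z).round(4))
E
```

```text
t 15.85 tcp [0.4247 0.3411 0.2047] yaw 0.897 tilt 0.002 F [-0.3  0.8 -1.1] M [0.01 0.01 0.  ] gap 0.0150 q [-0.17  0.38 -0.69  1.83  0.28  1.03 -1.65]
panL [ 0.0063 -0.0569  0.0055]
panR [0.0062 0.056  0.0056]
panT [ 0.0566 -0.0003  0.0056]
barfarL [ 0.0418 -0.0079 -0.0224]
barfarR [ 0.0418  0.0072 -0.0224]
barnearL [-0.0329 -0.0123 -0.0226]
barnearR [-0.0329  0.0109 -0.0225]
```

View pics/w8c.png

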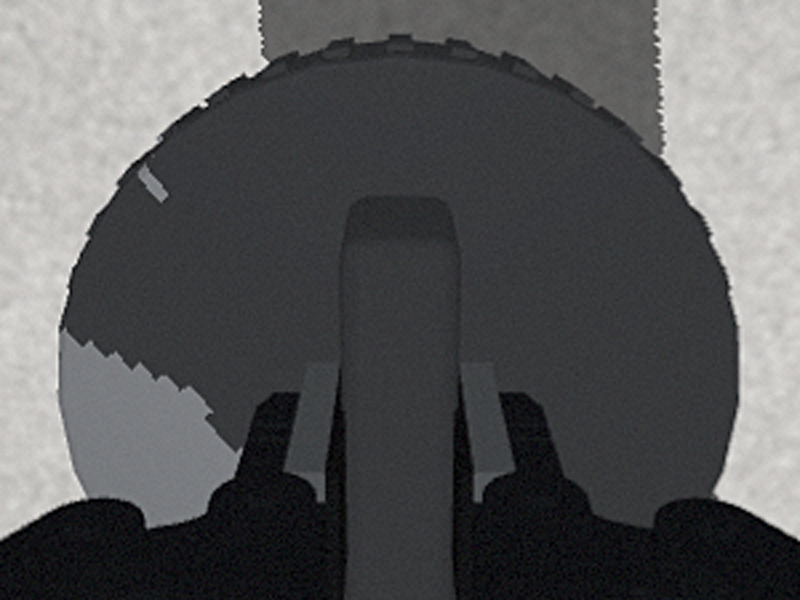

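```bash
python3 - <<'E'
from h import *
f=grab('wrist'); o=env.get_obs(); p=o['tcp_pos'];R=o['tcp_rot']
def loc(u,v,z): return R.T@(ray(f,u,v,p[2]+z)-p)
for n,u,v,z in [('panT',280,141.4,-.0055),('bartop',280,209,.0225),('barbot',280,194,-.0055)]: print(n,loc(u,v,z).round(4))
# fit circle of widest extents: panel edge samples from crop
pts=[(59,360),(740,360),(90,220),(712,230),(120,185),(685,185),(205,105),(400,57),(600,110)]
Q=np.array([loc(130+a/2.6667,120+b/2.6667,-.0055)[:2] for a,b in pts]); print(Q.round(4).tolist())
A=np.c_[2*Q,np.ones(len(Q))]; s=np.linalg.lstsq(A,(Q**2).sum(1),rcond=None)[0]; print(s[:2],np.sqrt(s[2]+s[:2]@s[:2]))
E
```

```text
panT [ 0.0569 -0.0002  0.0055]
bartop [ 0.0367 -0.0003 -0.0225]
barbot [ 0.0352 -0.0002  0.0055]
[[0.0076, -0.0564], [0.0076, 0.0559], [0.0315, -0.0492], [0.0298, 0.0493], [0.0372, -0.044], [0.0371, 0.0444], [0.0497, -0.03], [0.0569, -0.0002], [0.0489, 0.0304]]
[ 0.00092475 -0.00024365] 0.056958034754498156
```

>>> servo_tool --steps '[[[0,0,40,0,0],[5,-25,80,0,0],[25,-80,95,0,0],[42,-135,95,0,0],[58,-190,95,0,0],[75,-245,95,0,0],[90,-295,95,0,0],[97,-326,95,0,0]]]'

```text
time_s: 16.9
tcp_pos: [0.5214, 0.0123, 0.297]
tcp_rot: [[0.626, 0.78, -0.002], [0.78, -0.626, -0.0], [-0.002, -0.002, -1.0]]
contact_force: [0.4, 1.5, -1.8]
finger_gap: 0.0151
```

>>> servo_tool --steps '[[[0,0,0,0,0],[0,0,0,0,0],[0,0,0,0,0]]]'

```text
time_s: 17.27
tcp_pos: [0.5212, 0.0161, 0.298]
tcp_rot: [[0.623, 0.782, -0.001], [0.782, -0.623, 0.0], [-0.0, -0.001, -1.0]]
contact_force: [0.5, -0.7, -1.8]
finger_gap: 0.015
```

```bash
python3 - <<'E'
from h import *
f=grab('wrist','w9.png'); o=env.get_obs(); st(); np.savez('/tmp/w9.npz',W=cloud(f),**f)
g=grab('top','top9.png')
E
```

```text
t 17.32 tcp [0.5213 0.016  0.2981] yaw 0.898 tilt 0.000 F [ 0.2 -0.5 -1. ] M [-0.02 -0.06  0.01] gap 0.0151 q [ 0.37  0.21 -0.53  1.77  0.11  1.19 -0.86]
```

View pics/w9.png

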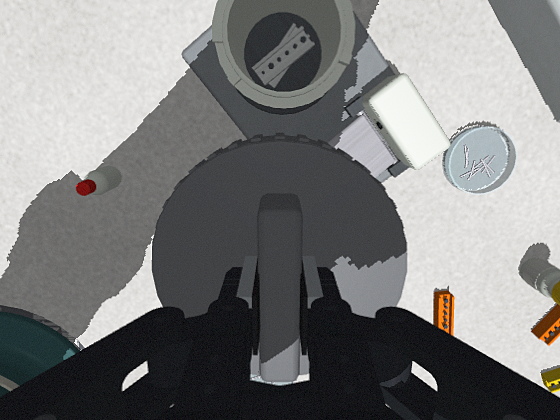

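View pics/top9.png

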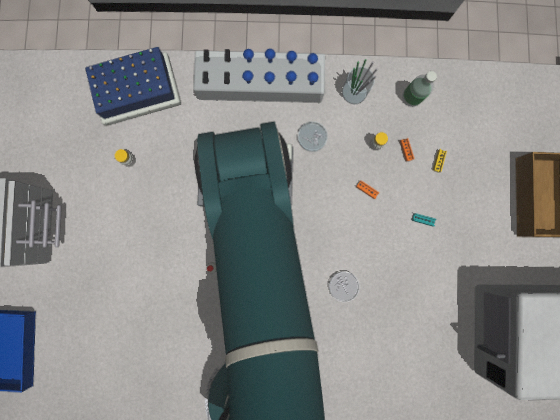

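```bash
python3 - <<'E'
from h import *
im=cv2.imread('pics/w9.png')
cv2.imwrite('pics/w9c.png',cv2.resize(im[0:135,195:375],(800,600),interpolation=cv2.INTER_CUBIC))
E
```

```text
(no output)
```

View pics/w9c.png

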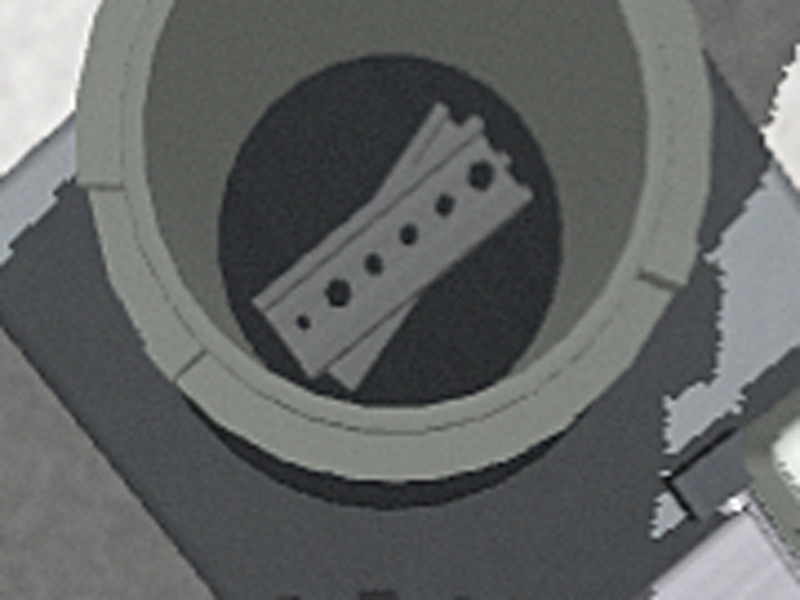

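```bash
python3 - <<'E'
from h import *
d=np.load('/tmp/w9.npz'); f={k:d[k] for k in ['T','fx','fy','cx','cy','D']}
g=lambda a,b:(195+a/800*180,b/600*135)
def fit(pts,z):
    Q=np.array([ray(f,*g(*p),z)[:2] for p in pts])
    A=np.c_[2*Q,np.ones(len(Q))]; s=np.linalg.lstsq(A,(Q**2).sum(1),rcond=None)[0]
    r=np.sqrt(s[2]+s[:2]@s[:2]); print(s[:2].round(4),r.round(4),(np.hypot(*(Q-s[:2]).T)-r).round(4)); return s[:2]
inner=[(142,130),(160,230),(200,305),(250,355),(300,385),(390,407),(480,395),(560,350),(610,290),(640,210),(648,150),(642,80),(150,50)]
c=fit(inner,.158); 
line=[(125,130),(124,180),(145,250),(190,335),(240,382),(300,414),(390,432),(470,427),(560,385)]
fit(line,.158)
for p in [(100,185),(190,365),(655,280)]:
    q=ray(f,*g(*p),.155)[:2]-c; print(np.hypot(*q).round(4),np.degrees(np.arctan2(q[1],q[0])).round(1))
E
```

```text
[0.5978 0.1077] 0.0403 [ 0.0002 -0.0001 -0.0002 -0.0004 -0.0004 -0.0002  0.0003  0.0008  0.0007
 -0.0001 -0.0004 -0.0007  0.0007]
[0.5984 0.107 ] 0.0444 [-0.0004  0.0003 -0.0001  0.0004  0.0002 -0.0002 -0.0006  0.      0.0003]
0.0482 148.2
0.0477 -174.3
0.0468 -63.8
```

```bash
python3 - <<'E'
from h import *
d=np.load('/tmp/w9.npz'); f={k:d[k] for k in ['T','fx','fy','cx','cy','D']}
d8=np.load('/tmp/w8.npz'); f['T']=d8['T'];p=d8['p'];R=d8['R']
def loc(u,v,z): return (R.T@(ray(f,u,v,p[2]+z)-p)).round(4)
for a,b in [(305,362),(340,362),(458,362),(494,362)]:
    u,v=130+a/2.6667,120+b/2.6667
    print(loc(u,v,0),loc(u,v,0.002))
# bottom front corner of pad: row 472
for a,b in [(287,472),(325,472)]:
    u,v=130+a/2.6667,120+b/2.6667
    print(loc(u,v,0.02),loc(u,v,0.024),loc(u,v,.038))
E
```

```text
[ 0.0097 -0.0154  0.    ] [ 0.0106 -0.0152 -0.002 ]
[ 0.0097 -0.0099  0.    ] [ 0.0106 -0.0097 -0.002 ]
[0.0097 0.009  0.    ] [ 0.0106  0.0088 -0.002 ]
[0.0097 0.0147 0.    ] [ 0.0106  0.0145 -0.002 ]
[ 0.0014 -0.0164 -0.02  ] [ 0.0036 -0.0159 -0.024 ] [ 0.0115 -0.0141 -0.038 ]
[ 0.0014 -0.011  -0.02  ] [ 0.0036 -0.0107 -0.024 ] [ 0.0115 -0.0095 -0.038 ]
```

```bash
python3 - <<'E'
from h import *
im=cv2.imread('pics/s7.png')
cv2.imwrite('pics/s7c.png',cv2.resize(im[220:310,230:350],(800,600),interpolation=cv2.INTER_CUBIC))
im=cv2.imread('pics/w4.png')
cv2.imwrite('pics/w4c.png',cv2.resize(im[190:370,200:360],(533,600),interpolation=cv2.INTER_CUBIC))
im=cv2.imread('pics/top5.png')
cv2.imwrite('pics/top5c.png',cv2.resize(im[130:210,180:300],(800,533),interpolation=cv2.INTER_CUBIC))
E
```

```text
(no output)
```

View pics/s7c.png

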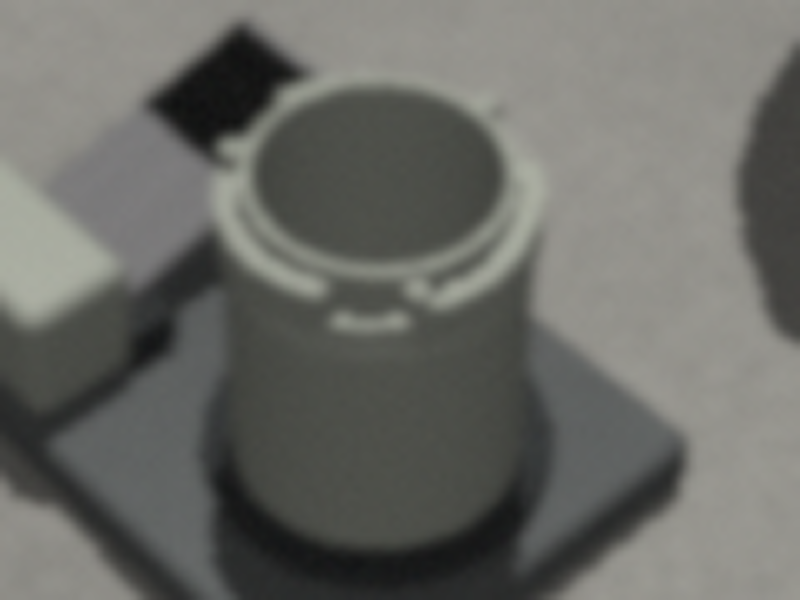

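View pics/top5c.png

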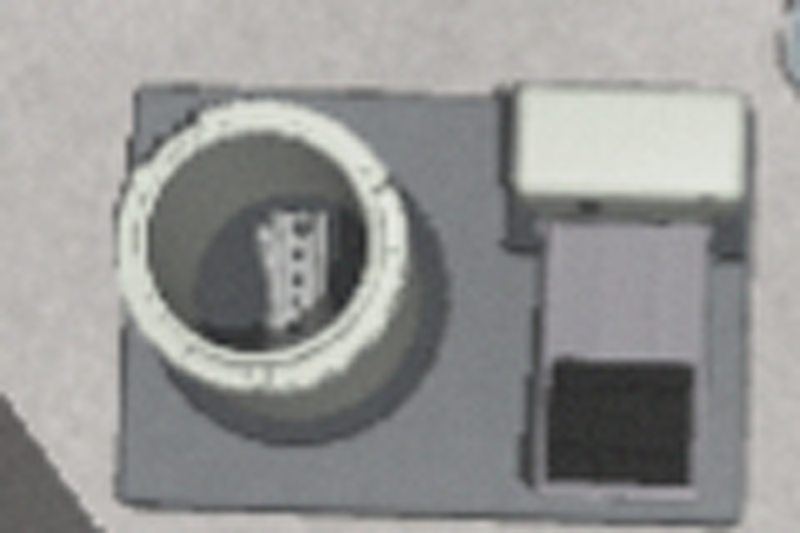

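```bash
python3 - <<'E'
from h import *
def fit(f,pts,g,z):
    Q=np.array([ray(f,*g(*p),z)[:2] for p in pts])
    A=np.c_[2*Q,np.ones(len(Q))]; s=np.linalg.lstsq(A,(Q**2).sum(1),rcond=None)[0]
    r=np.sqrt(s[2]+s[:2]@s[:2]); print(s[:2].round(4),r.round(4),(np.hypot(*(Q-s[:2]).T)-r).round(4))
f=grab('scene'); k=120/800
fit(f,[(250,170),(506,182),(378,83),(376,265),(280,115),(475,120),(290,235),(470,238)],lambda a,b:(230+a*k,220+b*k),.158)
f=grab('top')
fit(f,[(147,245),(369,240),(255,130),(255,354),(180,165),(330,160),(185,325),(332,322)],lambda a,b:(180+a*k,130+b*k),.158)
E
```

```text
[0.5962 0.1074] 0.0394 [ 0.0003  0.0004  0.0003  0.0003  0.0003 -0.0011 -0.0011  0.0004]
[0.5937 0.1053] 0.0394 [-0.0002  0.0001  0.0008  0.0007 -0.0002 -0.0006 -0.0003 -0.0003]
```

>>> servo_tool --steps '[[[25,30,0,0,0],[55,66,0,0,0],[74,90,-20,0,0],[74,90,-60,0,0],[74,90,-80,0,0],[74,90,-90,0,0],[74,90,-93,0,0],[74,90,-93,0,0]]]'

```text
time_s: 18.48
tcp_pos: [0.5959, 0.1049, 0.2062]
tcp_rot: [[0.624, 0.781, 0.001], [0.781, -0.624, 0.0], [0.001, 0.001, -1.0]]
contact_force: [0.7, -1.1, -1.0]
finger_gap: 0.0147
```

```bash
python3 - <<'E'
from h import *
st(); grab('scene','s10.png')
im=cv2.imread('pics/s10.png')
cv2.imwrite('pics/s10c.png',cv2.resize(im[190:340,200:400],(800,600),interpolation=cv2.INTER_CUBIC))
E
```

```text
t 18.48 tcp [0.5959 0.1049 0.2062] yaw 0.896 tilt 0.001 F [ 0.7 -1.1 -1. ] M [-0.04 -0.   -0.02] gap 0.0147 q [ 0.18  0.46 -0.54  1.68  0.26  1.08 -1.11]
```

View pics/s10c.png

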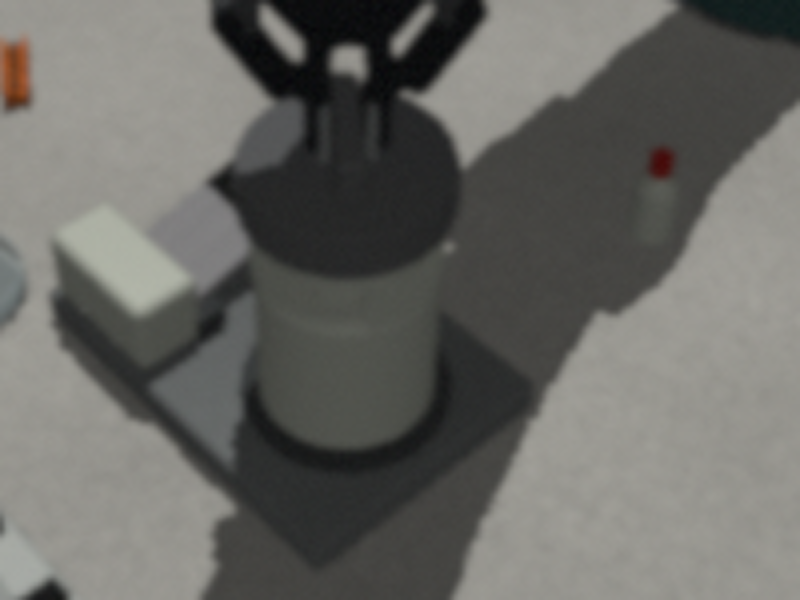

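Aligned by eye; now lower in small steps, watching the force.

>>> servo_tool --steps '[[[0,1,-4,0,0],[0,1,-7,0,0],[0,1,-10,0,0],[0,1,-12,0,0],[0,1,-14,0,0],[0,1,-14,0,0]]]'

```text
time_s: 19.27
tcp_pos: [0.5955, 0.106, 0.1911]
tcp_rot: [[0.624, 0.781, -0.0], [0.781, -0.624, 0.0], [-0.0, -0.0, -1.0]]
contact_force: [0.1, 0.5, -1.2]
finger_gap: 0.015
```

```bash
python3 - <<'E'
from h import *
st()
E
```

```text
t 19.27 tcp [0.5955 0.106  0.1911] yaw 0.897 tilt 0.000 F [ 0.1  0.5 -1.2] M [-0.   -0.04 -0.01] gap 0.0150 q [ 0.18  0.47 -0.53  1.69  0.27  1.05 -1.12]
```

>>> servo_tool --steps '[[[0,0,-1,0,0],[0,0,-2,0,0],[0,0,-3,0,0],[0,0,-4,0,0],[0,0,-4,0,0]]]'

```text
time_s: 19.9
tcp_pos: [0.5958, 0.106, 0.1879]
tcp_rot: [[0.624, 0.781, 0.001], [0.781, -0.624, -0.0], [0.0, 0.001, -1.0]]
contact_force: [-3.1, -1.1, 9.0]
finger_gap: 0.0145
```

```bash
python3 - <<'E'
from h import *
st()
E
```

```text
t 19.90 tcp [0.5958 0.106  0.1879] yaw 0.897 tilt 0.001 F [-3.1 -1.1  9. ] M [-0.19  0.69  0.1 ] gap 0.0145 q [ 0.18  0.48 -0.53  1.69  0.27  1.05 -1.12]
```

>>> servo_tool --steps '[[[-1.5,-0.5,1,0,0],[-1.5,-0.5,1,0,0],[-1.5,-0.5,0,0,0],[-1.5,-0.5,0,0,0]]]'

```text
time_s: 20.4
tcp_pos: [0.5945, 0.1057, 0.1883]
tcp_rot: [[0.624, 0.781, 0.001], [0.781, -0.624, 0.0], [0.001, 0.001, -1.0]]
contact_force: [-2.1, -1.0, 14.7]
finger_gap: 0.015
```

```bash
python3 - <<'E'
from h import *
st()
E
```

```text
t 20.40 tcp [0.5945 0.1057 0.1883] yaw 0.897 tilt 0.001 F [-2.1 -1.  14.7] M [-0.04  0.46  0.04] gap 0.0150 q [ 0.18  0.47 -0.53  1.7   0.27  1.04 -1.12]
```

>>> servo_tool --steps '[[[0,0,0,0,0.24],[0,0,0,0,0.24],[0,0,0,0,0.24],[0,0,0,0,0.24]]]'

```text
time_s: 20.9
tcp_pos: [0.594, 0.1055, 0.1871]
tcp_rot: [[0.624, 0.781, -0.0], [0.781, -0.624, -0.0], [-0.0, -0.0, -1.0]]
contact_force: [0.1, 0.0, 0.9]
finger_gap: 0.0205
```

```bash
python3 - <<'E'
from h import *
st(); f=grab('wrist','w11.png')
cv2.imwrite('pics/w11c.png',cv2.resize(f['frame'][120:400,130:430],(640,597),interpolation=cv2.INTER_CUBIC)[:,:,::-1])
E
```

```text
t 20.90 tcp [0.594  0.1055 0.1871] yaw 0.897 tilt 0.000 F [0.1 0.  0.9] M [ 0.01 -0.03  0.05] gap 0.0205 q [ 0.18  0.47 -0.53  1.7   0.27  1.04 -1.12]
```

View pics/w11c.png

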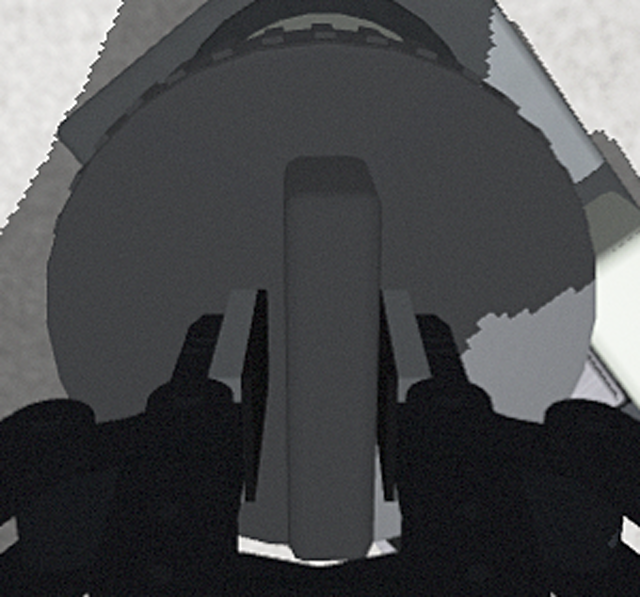

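```bash
cat >> h.py <<'E'
def lidz(fn=None):
    f=grab('wrist',fn); o=env.get_obs(); p=o['tcp_pos'];R=o['tcp_rot']
    W=cloud(f); L=(W-p)@R
    r=np.hypot(L[...,0],L[...,1])
    m=(L[...,0]>0.012)&(r<0.050)&(abs(L[...,1])>0.016)&(abs(L[...,2]-0.005)<0.03)
    Q=W[m]; A=np.c_[Q[:,:2]-p[:2],np.ones(len(Q))]
    for i in range(5):
        s=np.linalg.lstsq(A,Q[:,2],rcond=None)[0]; e=Q[:,2]-A@s; k=abs(e)<2.5*e.std()+1e-6; Q=Q[k];A=A[k]
    mb=(L[...,0]>0.014)&(L[...,0]<.033)&(abs(L[...,1])<0.005)&(L[...,2]<-.003)
    b=W[mb]
    print('panel z %.4f med %.4f n %d slope %s sd %.4f; bar top z %.4f n %d'%(s[2],np.median(Q[:,2]),len(Q),s[:2].round(3),e.std(),np.median(b[:,2]) if len(b) else np.nan,len(b)))
E
python3 - <<'E'
from h import *
lidz(); st()
E
```

```text
panel z 0.1834 med 0.1839 n 8305 slope [-0.021  0.034] sd 0.0006; bar top z 0.2117 n 1466
t 21.00 tcp [0.594  0.1055 0.1872] yaw 0.897 tilt 0.000 F [ 0.  -0.6  0.4] M [ 0.02 -0.03  0.04] gap 0.0204 q [ 0.18  0.47 -0.53  1.7   0.27  1.04 -1.12]
```

>>> servo_tool --steps '[[[0,0,0,0.1,0.24],[0,0,0,0.2,0.24],[0,0,0,0.3,0.24],[0,0,0,0.4,0.24],[0,0,0,0.4,0.24]]]'

```text
time_s: 21.62
tcp_pos: [0.5941, 0.1054, 0.1872]
tcp_rot: [[0.271, 0.963, -0.0], [0.963, -0.271, 0.0], [0.0, -0.0, -1.0]]
contact_force: [1.0, -0.6, 0.0]
finger_gap: 0.0205
```

```bash
python3 - <<'E'
from h import *
lidz('w12.png'); st()
E
```

```text
panel z 0.1834 med 0.1837 n 8305 slope [0.014 0.01 ] sd 0.0006; bar top z 0.2115 n 1379
t 21.68 tcp [0.594  0.1055 0.1872] yaw 1.294 tilt 0.000 F [ 0.5 -0.3  0.1] M [ 0.03 -0.07 -0.02] gap 0.0205 q [ 0.24  0.49 -0.62  1.7   0.32  1.06 -0.76]
```

View pics/w12.png

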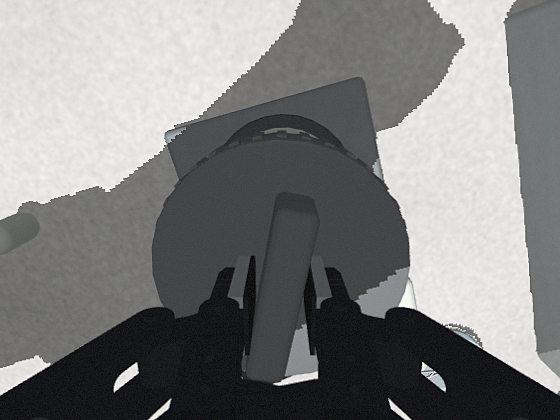

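>>> servo_tool --steps '[[[0,0,0,0.08,0.24],[0,0,0,0.16,0.24],[0,0,0,0.24,0.24],[0,0,0,0.32,0.24],[0,0,0,0.32,0.24]]]'

```text
time_s: 22.3
tcp_pos: [0.594, 0.1056, 0.1873]
tcp_rot: [[-0.044, 0.999, -0.0], [0.999, 0.044, 0.0], [0.0, -0.0, -1.0]]
contact_force: [0.6, 0.9, -0.3]
finger_gap: 0.0206
```

```bash
python3 - <<'E'
from h import *
lidz('w13.png'); st()
E
```

```text
panel z 0.1834 med 0.1836 n 8247 slope [0.022 0.01 ] sd 0.0006; bar top z 0.2114 n 1361
t 22.35 tcp [0.594  0.1055 0.1872] yaw 1.614 tilt 0.000 F [ 0.2 -0.5 -0.4] M [ 0.05 -0.06 -0.01] gap 0.0203 q [ 0.29  0.51 -0.69  1.7   0.36  1.07 -0.47]
```

View pics/w13.png

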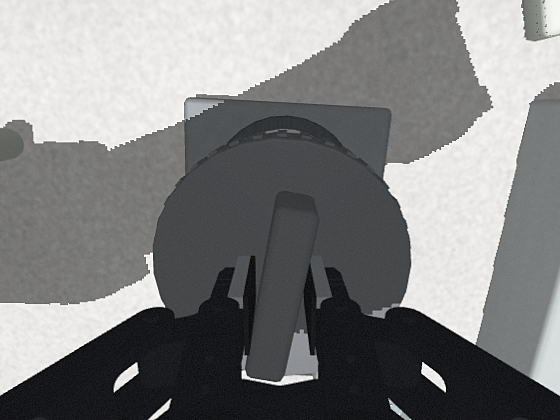

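```bash
python3 - <<'E'
from h import *
f=grab('scene','s13.png')
cv2.imwrite('pics/s13c.png',cv2.resize(f['frame'][190:340,200:400],(800,600),interpolation=cv2.INTER_CUBIC)[:,:,::-1])
E
```

```text
(no output)
```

View pics/s13c.png

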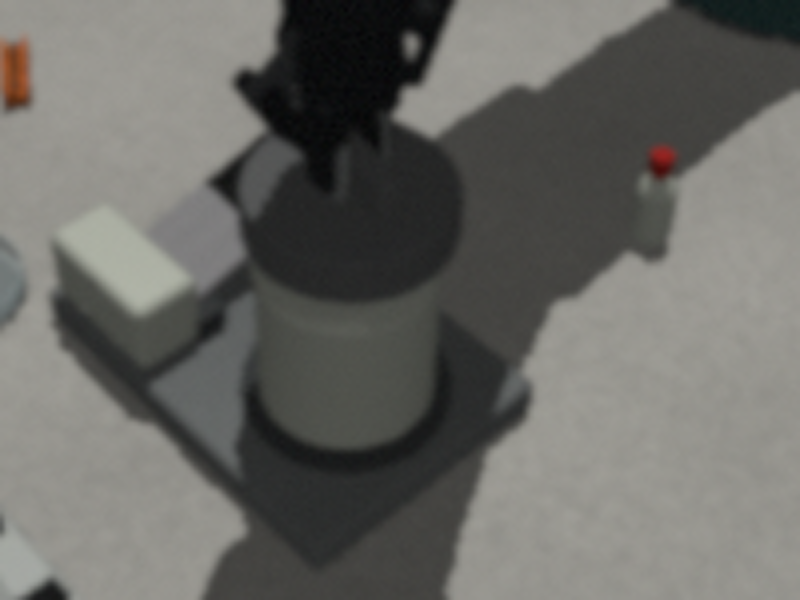

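```bash
python3 - <<'E'
from h import *
f=grab('wrist'); o=env.get_obs(); p=o['tcp_pos'];R=o['tcp_rot']
im=f['frame']; cv2.imwrite('pics/w14c.png',cv2.resize(im[90:330,130:430],(800,640),interpolation=cv2.INTER_CUBIC)[:600,:,::-1])
W=cloud(f); 
# panel edge by depth: mask of panel pts
m=(abs(W[...,2]-0.1836)<0.0035)&(np.hypot(W[...,0]-.595,W[...,1]-.106)<.07)
Q=W[m][:,:2]; L=(W[m]-p)@R
print(len(Q))
# boundary points via angle bins in local, x>0
c=np.array([0.,0.])
for it in range(5):
    a=np.arctan2(L[:,1]-c[1],L[:,0]-c[0]); r=np.hypot(L[:,0]-c[0],L[:,1]-c[1]); B=[]
    for t in np.linspace(-1.7,1.7,60):
        k=abs(a-t)<.03
        if k.sum()>5:
            q=np.sort(r[k])[-3:].mean()
            if q>.05: B.append(c+q*np.array([np.cos(t),np.sin(t)]))
    B=np.array(B); A=np.c_[2*B,np.ones(len(B))]; s=np.linalg.lstsq(A,(B**2).sum(1),rcond=None)[0]; c=s[:2]
r=np.sqrt(s[2]+c@c); print('local c',c.round(4),'r',r.round(4),len(B),'world',(p+R@np.array([*c,0])).round(4))
E
```

```text
29715
local c [0.0024 0.0006] r 0.0562 60 world [0.5945 0.108  0.1872]
```

View pics/w14c.png

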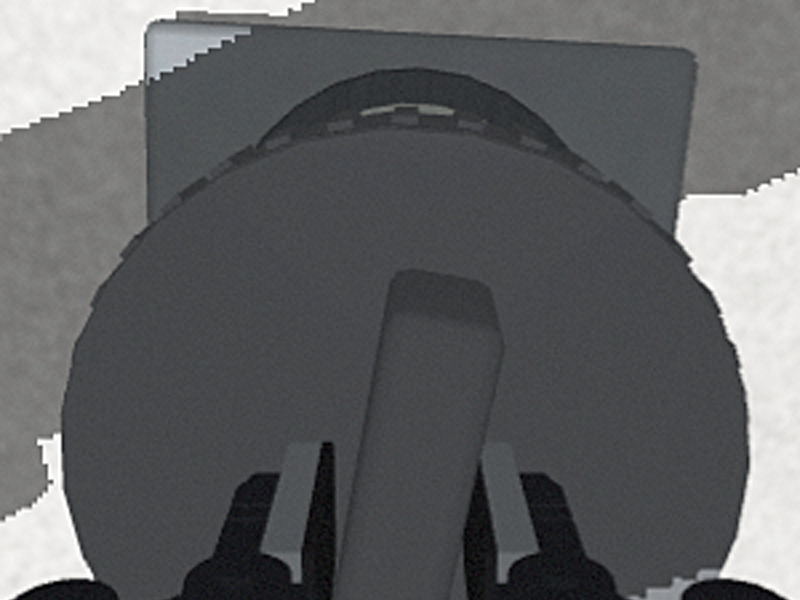

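>>> servo_tool --steps '[[[1,1,0,0.08,0.24],[1,1,0,0.16,0.24],[1,1,0,0.24,0.24],[1,1,0,0.32,0.24],[1,1,0,0.32,0.24]]]'

```text
time_s: 23.08
tcp_pos: [0.5954, 0.1063, 0.1874]
tcp_rot: [[-0.356, 0.935, 0.001], [0.935, 0.356, 0.0], [-0.0, 0.001, -1.0]]
contact_force: [3.5, -1.3, 0.6]
finger_gap: 0.0203
```

```bash
python3 - <<'E'
from h import *
lidz('w15.png'); st()
E
```

```text
panel z 0.1779 med 0.1770 n 7716 slope [ 0.048 -0.016] sd 0.0006; bar top z 0.2050 n 1194
t 23.12 tcp [0.5954 0.1063 0.1874] yaw 1.934 tilt 0.001 F [ 4.8 -1.1  0.1] M [-0.26 -0.8  -0.03] gap 0.0205 q [ 0.33  0.53 -0.76  1.69  0.41  1.08 -0.19]
```

>>> servo_tool --steps '[[[1.5,0,-2,0,0.24],[1.5,0,-4,0,0.24],[1.5,0,-4,0,0.24]]]'

```text
time_s: 23.5
tcp_pos: [0.5964, 0.1067, 0.183]
tcp_rot: [[-0.358, 0.934, -0.0], [0.934, 0.358, 0.0], [0.0, -0.0, -1.0]]
contact_force: [0.6, 0.9, -0.8]
finger_gap: 0.021
```

```bash
python3 - <<'E'
from h import *
lidz('w16.png'); st()
E
```

```text
panel z 0.1775 med 0.1770 n 8108 slope [ 0.03  -0.009] sd 0.0006; bar top z 0.2049 n 1281
t 23.55 tcp [0.5964 0.1066 0.1831] yaw 1.937 tilt 0.000 F [ 0.5  0.6 -1.1] M [ 0.12 -0.32 -0.03] gap 0.0203 q [ 0.33  0.54 -0.75  1.69  0.41  1.08 -0.19]
```

View pics/w16.png

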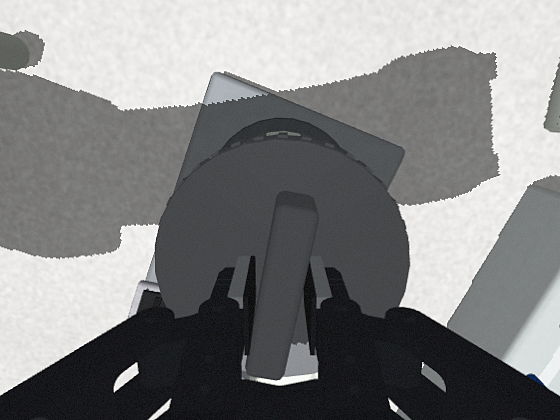

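>>> servo_tool --steps '[[[0,0,0,0.08,0.24],[0,0,0,0.16,0.24],[0,0,0,0.24,0.24],[0,0,0,0.3,0.24],[0,0,0,0.3,0.24]]]'

```text
time_s: 24.18
tcp_pos: [0.5969, 0.1066, 0.1835]
tcp_rot: [[-0.617, 0.787, 0.001], [0.787, 0.617, 0.0], [-0.0, 0.001, -1.0]]
contact_force: [4.2, -0.1, 2.0]
finger_gap: 0.0205
```

```bash
python3 - <<'E'
from h import *
lidz('w17.png'); st()
E
```

```text
panel z 0.1780 med 0.1778 n 8003 slope [0.016 0.001] sd 0.0006; bar top z 0.2055 n 1228
t 24.23 tcp [0.5969 0.1066 0.1835] yaw 2.235 tilt 0.001 F [4.7 1.1 1.6] M [ 0.12 -0.92 -0.24] gap 0.0204 q [ 0.37  0.56 -0.82  1.69  0.45  1.09  0.08]
```

>>> servo_tool --steps '[[[1,0,0,0.08,0.24],[1,0,0,0.16,0.24],[1,0,0,0.24,0.24],[1,0,0,0.3,0.24],[1,0,0,0.3,0.24]]]'

```text
time_s: 24.85
tcp_pos: [0.5977, 0.1066, 0.1839]
tcp_rot: [[-0.822, 0.569, 0.001], [0.569, 0.822, -0.0], [-0.001, 0.0, -1.0]]
contact_force: [-0.1, -2.1, 10.9]
finger_gap: 0.0207
```

```bash
python3 - <<'E'
from h import *
lidz('w18.png'); st()
E
```

```text
panel z 0.1786 med 0.1786 n 7977 slope [0.    0.001] sd 0.0006; bar top z 0.2063 n 1197
t 24.90 tcp [0.5978 0.1066 0.1839] yaw 2.535 tilt 0.001 F [ 0.3 -0.5  8.7] M [-0.15 -0.03 -0.22] gap 0.0202 q [ 0.41  0.59 -0.88  1.68  0.5   1.11  0.34]
```

>>> servo_tool --steps '[[[0,0,3,0.08,0.24],[0,0,3,0.16,0.24],[0,0,3,0.24,0.24],[0,0,3,0.3,0.24],[0,0,3,0.3,0.24]]]'

```text
time_s: 25.52
tcp_pos: [0.5972, 0.1065, 0.186]
tcp_rot: [[-0.954, 0.301, -0.001], [0.301, 0.954, -0.0], [0.001, -0.0, -1.0]]
contact_force: [0.7, 0.2, 0.0]
finger_gap: 0.0204
```

```bash
python3 - <<'E'
from h import *
lidz('w19.png'); st()
E
```

```text
panel z 0.1686 med 0.1686 n 7042 slope [0.    0.001] sd 0.0006; bar top z 0.1963 n 1023
t 25.57 tcp [0.5972 0.1065 0.1861] yaw 2.835 tilt 0.001 F [-0.2  0.1 -0.8] M [ 0.11  0.03 -0.01] gap 0.0203 q [ 0.45  0.61 -0.95  1.68  0.54  1.14  0.61]
```

>>> servo_tool --steps '[[[0,0,-4,0,0.24],[0,0,-9,-0.05,0.24],[0,0,-9,-0.15,0.24],[0,0,-9,-0.25,0.24],[0,0,-9,-0.35,0.24],[0,0,-9,-0.45,0.24],[0,0,-9,-0.55,0.24],[0,0,-9,-0.65,0.24]]]'

```text
time_s: 26.58
tcp_pos: [0.5972, 0.1067, 0.1769]
tcp_rot: [[-0.574, 0.819, -0.001], [0.819, 0.574, -0.0], [0.0, -0.001, -1.0]]
contact_force: [-0.8, 0.4, -0.8]
finger_gap: 0.0202
```

```bash
python3 - <<'E'
from h import *
lidz('w20.png'); st()
E
```

```text
panel z 0.1683 med 0.1687 n 7822 slope [-0.001  0.017] sd 0.0006; bar top z 0.1963 n 1297
t 26.62 tcp [0.5973 0.1067 0.177 ] yaw 2.178 tilt 0.000 F [0.2 1.1 0.5] M [ 0.09 -0.05 -0.  ] gap 0.0202 q [ 0.36  0.56 -0.8   1.69  0.45  1.08  0.02]
```

View pics/w20.png

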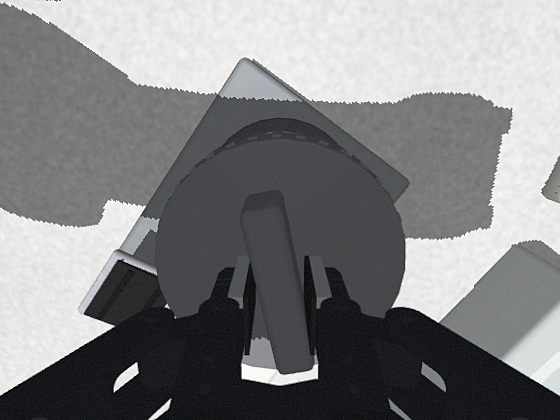

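>>> servo_tool --steps '[[[0,0,0,-0.1,0.24],[0,0,0,-0.2,0.24],[0,0,0,-0.3,0.24],[0,0,0,-0.4,0.24],[0,0,0,-0.5,0.24],[0,0,0,-0.6,0.24]]]'

```text
time_s: 27.38
tcp_pos: [0.5974, 0.1063, 0.1769]
tcp_rot: [[-0.014, 1.0, -0.0], [1.0, 0.014, -0.0], [-0.0, -0.0, -1.0]]
contact_force: [0.8, -0.2, -0.9]
finger_gap: 0.0203
```

```bash
python3 - <<'E'
from h import *
lidz('w21.png'); st()
E
```

```text
panel z 0.1658 med 0.1657 n 7547 slope [ 0.009 -0.004] sd 0.0006; bar top z 0.1933 n 1161
t 27.43 tcp [0.5974 0.1064 0.177 ] yaw 1.579 tilt 0.001 F [ 0.9  0.  -1. ] M [-0.01 -0.05 -0.02] gap 0.0206 q [ 0.27  0.52 -0.67  1.7   0.37  1.05 -0.51]
```

>>> servo_tool --steps '[[[0,0,-3,-0.08,0.24],[0,0,-3,-0.16,0.24],[0,0,-3,-0.24,0.24],[0,0,-3,-0.32,0.24],[0,0,-3,-0.4,0.24],[0,0,-3,-0.4,0.24]]]'

```text
time_s: 28.18
tcp_pos: [0.5974, 0.1064, 0.1741]
tcp_rot: [[0.373, 0.928, -0.0], [0.928, -0.373, -0.0], [-0.001, -0.0, -1.0]]
contact_force: [0.0, -0.7, 0.2]
finger_gap: 0.0204
```

```bash
python3 - <<'E'
from h import *
lidz('w22.png'); st()
E
```

```text
panel z 0.1640 med 0.1640 n 7671 slope [-0.    -0.003] sd 0.0006; bar top z 0.1917 n 1192
t 28.23 tcp [0.5974 0.1065 0.1741] yaw 1.190 tilt 0.000 F [-0.3 -0.  -0.3] M [-0.14  0.01  0.03] gap 0.0206 q [ 0.21  0.51 -0.58  1.7   0.32  1.03 -0.86]
```

>>> servo_tool --steps '[[[0,0,0,-0.06,0.24],[0,0,0,-0.12,0.24],[0,0,0,-0.18,0.24],[0,0,0,-0.24,0.24],[0,0,0,-0.24,0.24]]]'

```text
time_s: 28.85
tcp_pos: [0.5974, 0.1067, 0.1741]
tcp_rot: [[0.582, 0.813, -0.0], [0.813, -0.582, -0.0], [-0.0, -0.0, -1.0]]
contact_force: [-0.5, 0.2, -1.3]
finger_gap: 0.0209
```

```bash
python3 - <<'E'
from h import *
lidz('w23.png'); st()
E
```

```text
panel z 0.1634 med 0.1635 n 7454 slope [0.002 0.004] sd 0.0006; bar top z 0.1911 n 1052
t 28.90 tcp [0.5974 0.1067 0.1741] yaw 0.950 tilt 0.000 F [-0.3  0.7 -1. ] M [ 0.19 -0.02  0.49] gap 0.0209 q [ 0.17  0.5  -0.53  1.7   0.29  1.02 -1.08]
```

>>> servo_tool --steps '[[[0,0,0,-0.05,0.24],[0,0,0,-0.1,0.24],[0,0,0,-0.1,0.24]]]'

```text
time_s: 29.28
tcp_pos: [0.5974, 0.1067, 0.1742]
tcp_rot: [[0.659, 0.752, -0.0], [0.752, -0.659, -0.0], [-0.0, 0.0, -1.0]]
contact_force: [-0.4, -0.4, -1.2]
finger_gap: 0.0208
```

```bash
python3 - <<'E'
from h import *
lidz('w24.png'); st()
E
```

```text
panel z 0.1634 med 0.1635 n 7177 slope [0.002 0.003] sd 0.0006; bar top z 0.1908 n 859
t 29.32 tcp [0.5973 0.1067 0.1742] yaw 0.851 tilt 0.000 F [-1.   0.6 -0.7] M [0.01 0.2  2.4 ] gap 0.0210 q [ 0.16  0.49 -0.51  1.7   0.27  1.02 -1.17]
```

View pics/w24.png

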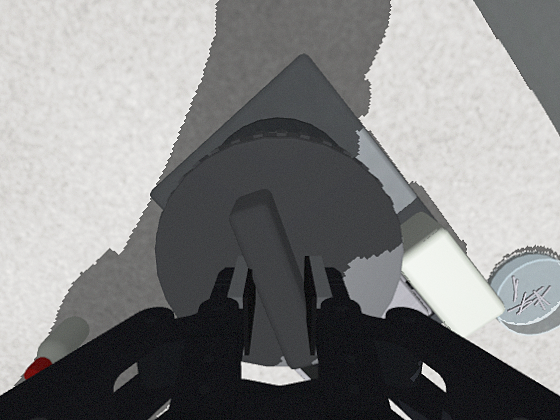

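>>> servo_tool --steps '[[[0,0,0,-0.04,0.24],[0,0,0,-0.04,0.24],[0,0,0,-0.04,0.24]]]'

```text
time_s: 29.7
tcp_pos: [0.5975, 0.1067, 0.1745]
tcp_rot: [[0.691, 0.723, 0.0], [0.723, -0.691, -0.0], [0.0, 0.0, -1.0]]
contact_force: [-3.0, -0.7, 6.3]
finger_gap: 0.0207
```

```bash
python3 - <<'E'
from h import *
lidz(); st()
E
```

```text
panel z 0.1640 med 0.1643 n 7101 slope [0.001 0.018] sd 0.0006; bar top z 0.1912 n 754
t 29.75 tcp [0.5975 0.1067 0.1745] yaw 0.808 tilt 0.000 F [-2.4 -0.1  5.6] M [0.03 0.76 2.74] gap 0.0210 q [ 0.15  0.49 -0.5   1.7   0.27  1.02 -1.21]
```

>>> servo_tool --steps '[[[0,0,0,0.08,0.24],[0,0,0,0.12,0.24],[0,0,0,0.12,0.24],[0,0,0,0.12,0.24]]]'

```text
time_s: 30.25
tcp_pos: [0.5976, 0.1065, 0.1743]
tcp_rot: [[0.602, 0.799, 0.0], [0.799, -0.602, 0.0], [0.0, -0.0, -1.0]]
contact_force: [-1.0, 1.5, 2.5]
finger_gap: 0.0203
```

```bash
python3 - <<'E'
from h import *
lidz(); st()
E
```

```text
panel z 0.1639 med 0.1643 n 7398 slope [-0.     0.019] sd 0.0006; bar top z 0.1918 n 1018
t 30.30 tcp [0.5976 0.1065 0.1743] yaw 0.926 tilt 0.000 F [-0.7  1.8  3.2] M [0.37 0.22 0.44] gap 0.0208 q [ 0.17  0.49 -0.52  1.7   0.28  1.02 -1.1 ]
```

>>> servo_tool --steps '[[[0,0,0,0.1,0.3],[0,0,0,0.1,0.35],[0,0,0,0.1,0.35],[0,0,0,0.1,0.35]]]'

```text
time_s: 30.8
tcp_pos: [0.5976, 0.1064, 0.1742]
tcp_rot: [[0.519, 0.855, -0.0], [0.855, -0.519, -0.0], [-0.0, -0.0, -1.0]]
contact_force: [-0.1, -0.5, 0.3]
finger_gap: 0.0298
```

```bash
python3 - <<'E'
from h import *
lidz('w25.png'); st()
E
```

```text
panel z 0.1633 med 0.1633 n 7616 slope [0.001 0.   ] sd 0.0006; bar top z 0.1911 n 1186
t 30.85 tcp [0.5975 0.1064 0.1742] yaw 1.026 tilt 0.000 F [ 0.   0.5 -0.1] M [-0.05 -0.02  0.03] gap 0.0297 q [ 0.18  0.5  -0.55  1.7   0.29  1.03 -1.01]
```

View pics/w25.png

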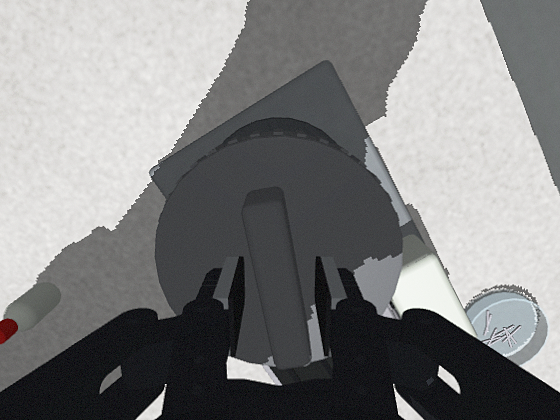

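>>> servo_tool --steps '[[[0,0,20,0,0.35],[0,0,60,0,0.35],[-3,-10,86,0,0.35],[-15,-50,86,-0.15,0],[-30,-95,86,-0.33,0],[-45,-125,86,-0.5,0],[-52,-129,86,-0.68,0],[-52,-129,86,-0.86,0]]]'

```text
time_s: 31.85
tcp_pos: [0.5454, -0.023, 0.262]
tcp_rot: [[0.987, 0.159, 0.002], [0.159, -0.987, -0.0], [0.002, 0.0, -1.0]]
contact_force: [-0.0, 0.1, 0.2]
finger_gap: 0.0001
```

>>> servo_tool --steps '[[[0,0,-20,-0.15,0],[0,0,-60,-0.3,0],[0,0,-100,-0.4,0],[0,0,-130,-0.4,0],[0,0,-130,-0.4,0]]]'

```text
time_s: 32.48
tcp_pos: [0.5449, -0.0222, 0.1299]
tcp_rot: [[0.973, -0.231, -0.002], [-0.231, -0.973, 0.001], [-0.002, 0.0, -1.0]]
contact_force: [0.1, 0.6, 0.9]
finger_gap: -0.0003
```

```bash
python3 - <<'E'
from h import *
st(); f=grab('wrist','w26.png'); grab('scene','s26.png'); grab('top','top26.png')
im=cv2.imread('pics/s26.png')
cv2.imwrite('pics/s26c.png',cv2.resize(im[170:340,180:400],(776,600),interpolation=cv2.INTER_CUBIC))
E
```

```text
t 32.48 tcp [ 0.5449 -0.0222  0.1299] yaw -0.233 tilt 0.002 F [0.1 0.6 0.9] M [ 0.02 -0.   -0.03] gap -0.0003 q [ 0.24  0.42 -0.32  1.89  0.17  0.86 -1.96]
```

View pics/w26.png

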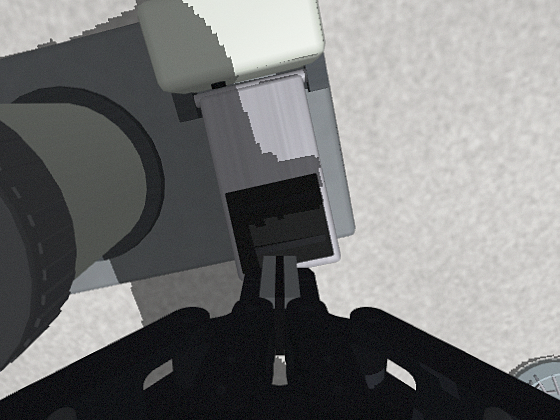

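View pics/s26c.png

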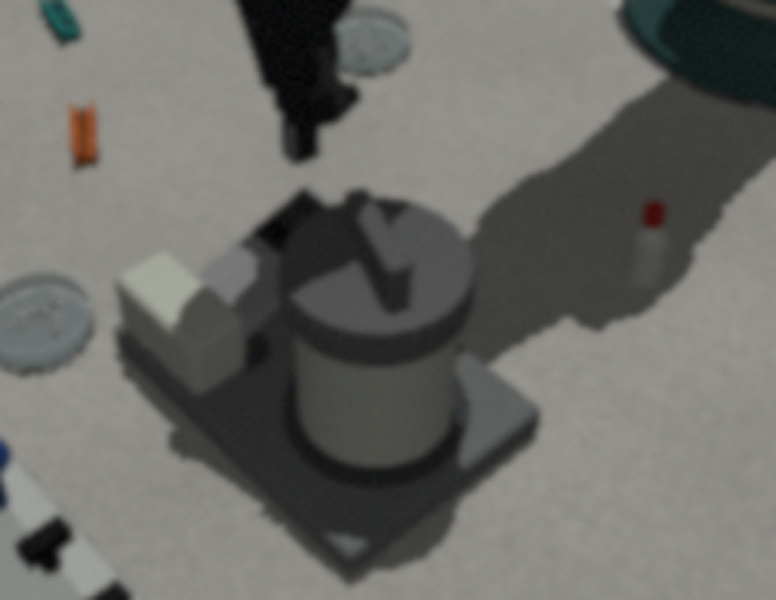

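```bash
python3 - <<'E'
from h import *
f=grab('wrist')
P=np.array([ray(f,*p,z)[:2] for p,z in [((225,193),.064),((318,176),.064),((333,257),.072),((240,279),.072)]]); print(P.round(3),P.mean(0).round(4)); st()
f=grab('scene'); W=cloud(f)
# lid panel height via scene depth
m=(abs(W[...,2]-.163)<.008)&(np.hypot(W[...,0]-.597,W[...,1]-.107)<.05); print('scene lid z',np.median(W[m][:,2]),m.sum())
E
```

```text
[[ 0.573  0.005]
 [ 0.57  -0.05 ]
 [ 0.522 -0.049]
 [ 0.521  0.009]] [ 0.5465 -0.0211]
t 32.67 tcp [ 0.5465 -0.0224  0.1321] yaw -0.233 tilt 0.002 F [-0.4  0.1  0.2] M [ 0.03  0.07 -0.02] gap 0.0003 q [ 0.24  0.42 -0.32  1.89  0.17  0.86 -1.96]
scene lid z 0.16466471909585045 1021
```

>>> servo_tool --steps '[[[0,0,-25,0,0],[0,0,-50,0,0],[0,0,-62,0,0],[0,0,-68,0,0],[0,0,-74,0,0],[0,0,-78,0,0],[0,0,-82,0,0],[0,0,-82,0,0]]]'

```text
time_s: 33.72
tcp_pos: [0.5457, -0.0225, 0.0489]
tcp_rot: [[0.973, -0.231, 0.0], [-0.231, -0.973, -0.0], [0.0, 0.0, -1.0]]
contact_force: [-3.8, -1.1, 7.5]
finger_gap: 0.0
```

>>> servo_tool --steps '[[[0,0,-1,0,0],[0,0,-2,0,0],[0,0,-2,0,0],[0,0,-2,0,0]]]'

```text
time_s: 34.22
tcp_pos: [0.5456, -0.0225, 0.047]
tcp_rot: [[0.973, -0.231, 0.0], [-0.231, -0.973, -0.0], [0.0, 0.0, -1.0]]
contact_force: [-6.2, -0.7, 8.2]
finger_gap: -0.0002
```

>>> servo_tool --steps '[[[0,0,-1,0,0],[0,0,-2,0,0],[0,0,-2,0,0]]]'

```text
time_s: 34.6
tcp_pos: [0.5455, -0.0225, 0.0451]
tcp_rot: [[0.973, -0.231, -0.0], [-0.231, -0.973, -0.0], [-0.0, 0.0, -1.0]]
contact_force: [-6.1, -0.5, 8.6]
finger_gap: 0.0
```

>>> servo_tool --steps '[[[0,0,-1,0,0],[0,0,-2,0,0],[0,0,-2,0,0]]]'

```text
time_s: 34.98
tcp_pos: [0.5455, -0.0225, 0.0443]
tcp_rot: [[0.973, -0.231, 0.0], [-0.231, -0.973, -0.001], [0.0, 0.001, -1.0]]
contact_force: [-17.3, 0.1, 37.1]
finger_gap: 0.0
```

>>> servo_tool --steps '[[[0,0,0.7,0,0],[0,0,0.7,0,0],[0,0,0.7,0,0],[0,0,0.7,0,0]]]'

```text
time_s: 35.48
tcp_pos: [0.5455, -0.0225, 0.0446]
tcp_rot: [[0.973, -0.231, 0.0], [-0.231, -0.973, -0.001], [0.0, 0.0, -1.0]]
contact_force: [-13.2, 0.8, 26.8]
finger_gap: 0.0001
```

Firmly at the stop; hold for 2 s, with a check image.

>>> servo_tool --steps '[[[0,0,0,0,0],[0,0,0,0,0],[0,0,0,0,0],[0,0,0,0,0],[0,0,0,0,0],[0,0,0,0,0],[0,0,0,0,0],[0,0,0,0,0]]]'

```text
time_s: 36.48
tcp_pos: [0.5455, -0.0225, 0.0446]
tcp_rot: [[0.973, -0.231, 0.0], [-0.231, -0.973, -0.001], [0.0, 0.0, -1.0]]
contact_force: [-13.0, 0.1, 27.3]
finger_gap: 0.0001
```

>>> servo_tool --steps '[[[0,0,0,0,0],[0,0,0,0,0],[0,0,0,0,0],[0,0,0,0,0],[0,0,0,0,0],[0,0,0,0,0],[0,0,0,0,0],[0,0,0,0,0]]]'

```text
time_s: 37.48
tcp_pos: [0.5455, -0.0225, 0.0446]
tcp_rot: [[0.973, -0.231, 0.0], [-0.231, -0.973, -0.001], [0.0, 0.0, -1.0]]
contact_force: [-13.1, -0.1, 26.6]
finger_gap: -0.0001
```

```bash
python3 - <<'E'
from h import *
st(); f=grab('wrist','w27.png'); f=grab('scene','s27.png'); W=cloud(f)
m=(abs(W[...,2]-.163)<.008)&(np.hypot(W[...,0]-.597,W[...,1]-.107)<.05); print('scene lid z',np.median(W[m][:,2]),m.sum())
E
```

```text
t 37.48 tcp [ 0.5455 -0.0225  0.0446] yaw -0.233 tilt 0.001 F [-13.1  -0.1  26.6] M [ 0.02  2.99 -0.04] gap -0.0001 q [ 0.21  0.55 -0.28  1.94  0.23  0.69 -2.01]
scene lid z 0.16459851262915381 1020
```

View pics/w27.png

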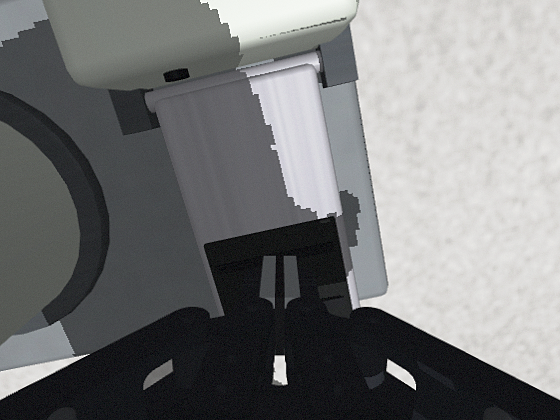

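>>> servo_tool --steps '[[[0,0,0,0,0],[0,0,6,0,0],[0,0,14,0,0],[0,0,24,0,0],[0,0,50,0,0],[0,0,110,0,0],[0,0,170,0,0],[0,0,220,0,0]]]'

```text
time_s: 38.58
tcp_pos: [0.5451, -0.0224, 0.2657]
tcp_rot: [[0.973, -0.231, 0.001], [-0.231, -0.973, 0.0], [0.001, -0.0, -1.0]]
contact_force: [-0.1, -0.3, -1.0]
finger_gap: 0.0002
```

>>> servo_tool --steps '[[[-20,20,40,0.1,0],[-40,50,40,0.2,0],[-55,80,40,0.23,0],[-55,105,40,0.23,0],[-55,130,40,0.23,0],[-55,130,40,0.23,0],[-55,130,40,0.23,0]]]'

```text
time_s: 39.45
tcp_pos: [0.4903, 0.1073, 0.3026]
tcp_rot: [[1.0, -0.004, -0.001], [-0.004, -1.0, -0.0], [-0.001, 0.0, -1.0]]
contact_force: [-0.3, -0.5, -0.8]
finger_gap: -0.0
```

```bash
python3 - <<'E'
from h import *
st(); f=grab('wrist','w28.png'); np.savez('/tmp/w28.npz',W=cloud(f)); grab('top','top28.png'); g=grab('scene','s28.png')
W=cloud(f)
r=np.hypot(W[...,0]-.597,W[...,1]-.107)
m=(abs(W[...,2]-.163)<.006)&(r<.054); Q=W[m]
A=np.c_[Q[:,:2]-[.597,.107],np.ones(len(Q))]; s=np.linalg.lstsq(A,Q[:,2],rcond=None)[0]; print('panel plane',s.round(4),len(Q))
# table & pedal heights
E
```

```text
t 39.45 tcp [0.4903 0.1073 0.3026] yaw -0.004 tilt 0.001 F [-0.3 -0.5 -0.8] M [-0.04 -0.01  0.01] gap -0.0000 q [ 0.15  0.16 -0.48  1.81  0.08  1.19 -1.92]
panel plane [ 1.100e-03 -1.000e-04  1.634e-01] 13102
```

View pics/w28.png

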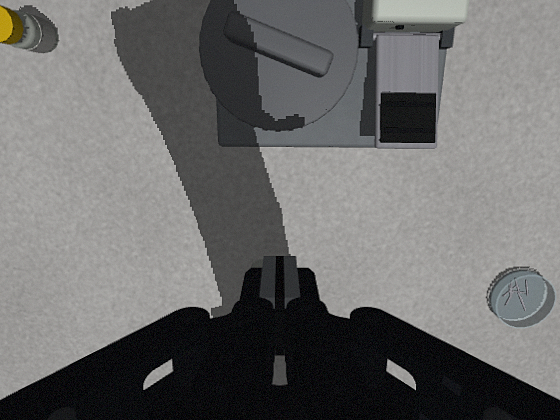

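View pics/s28.png

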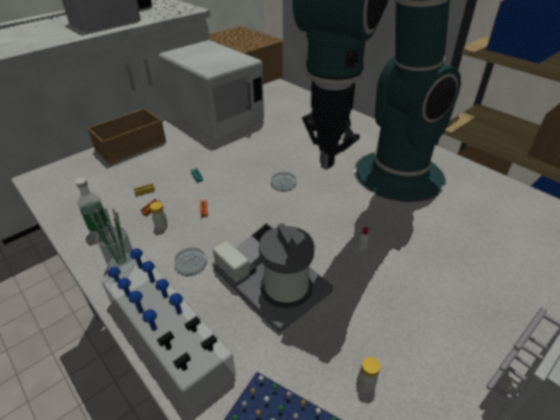

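View pics/top28.png

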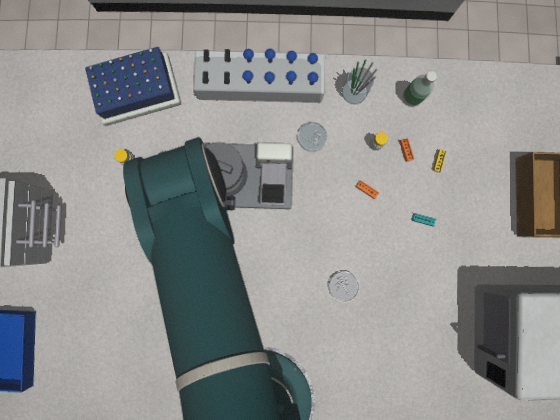

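```bash
python3 - <<'E'
from h import *
W=np.load('/tmp/w28.npz')['W']; z=W[...,2]
for n,(v0,v1,u0,u1) in dict(tableL=(100,200,60,130),tableR=(170,250,330,460),baseplate=(110,140,225,270),pad=(100,135,385,430),plate_hinge=(45,60,385,430),lid=(60,110,270,340)).items():
    q=W[v0:v1,u0:u1].reshape(-1,3); print(n,np.nanmedian(q,0).round(4),np.nanstd(q[:,2]).round(4))
E
```

```text
tableL [5.082e-01 3.315e-01 3.000e-04] 0.0008
tableR [ 4.308e-01 -3.700e-02  1.000e-04] 0.0008
baseplate [0.5414 0.1375 0.0252] 0.0685
pad [ 0.5467 -0.0201  0.0658] 0.0027
plate_hinge [ 0.6098 -0.021   0.0467] 0.0014
lid [0.5738 0.0899 0.1635] 0.0166
```

```bash
python3 - <<'E'
from h import *
print(env.close_job()); st()
E
```

```text
the job is handed in; nothing more can be done
None
the job is handed in; nothing more can be done
```

I put both aluminium bur blocks in the jar, screwed the lid on and worked the pedal. I then handed the job in at about 39.5 s; no verdict was reported.

- **Blocks:** I found only two in the camera views. The wrist camera showed both lying on the jar floor before the lid went on.
- **Lid:** It first caught about 20 mm above its home position, then came down onto the thread after a 1 mm sideways shift while turning. Turned backward, it dropped about 10 mm into the gap. Turned forward, it reached the stop. One extra nudge at the stop tilted it by about 0.02 rad, and it levelled again when I backed off.
- **Pedal:** I pressed it to its stop and held it for over two seconds at about 27 N, with one brief reading of 37 N. I then let it come back up.
- **Last checks:** The lid panel measured level, about 5.4 mm above the rim (limit 6.6 mm). The pad was back at about 66 mm and tilted up. In the last pictures the bystanders and coloured look-alikes stand where they were, and the arm touches nothing.
- **Disagreements:** The cameras differed by up to about 5 mm on the jar and about 7 mm on the lid, so I used a mean position for the jar. The scene camera put the lid panel at 164.6 mm above the table, while the wrist camera gave 163.4 mm. The wrist camera read the table as flat to within 0.3 mm, so I trusted it.

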